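Hook a trapped clamp key out of a board holder's slot

TASK

The small brass key has slid under the bridge of the board holder's slot, where a spring shoe pinches it. Take the hooked pick from its stand, catch the key behind its raised lip and draw it gently straight out onto the apron, touching it with the pick only, until its tongue meets the yellow stop bar; hold it snug against the bar with a light steady pull for a second, never forcing anything, and leave it lying there. Then stand the pick upright in the empty socket, let it go, and leave everything else where it is.

Things in the scene. Friction and masses are not known exactly. Their poses are not given: they have to be found in the camera images.
- holder: Fixed teal board-holder base, 202 x 80 mm, 12 mm thick. Origin: underside, on the slot's centre line at the slot's mouth; +x points into the slot, z up. The slot's floor and the apron are one level face 12 mm above the table. Apron: x = -111 to 0 mm, 80 mm wide over its two side rims (3 mm thick, 4 mm high).
- bridge_edge (a point): Point on the slot floor, centre line, straight below the bridge's edge that faces the mouth (holder x = 40 mm, 12 mm above the table). Axes as the holder's. From here to x = 86 mm of the holder the slot is covered by the teal-topped bridge, its underside 16 mm and its top 21 mm above the slot floor; the slot's end is closed.
- slot_mouth (a point): Point on the slot floor at the mouth, centre line (holder x = 0, 12 mm above the table). Axes as the holder's. The slot is 10 mm wide between two aluminium walls 20 mm thick and 21 mm higher than its floor; it is open upward from x = 0 to 40 mm.
- key_mid (a point): Centre of the brass key: a flat strip 55 (x) x 8 x 3 mm, 20 to 45 g, on the slot floor, its tongue (-x end, last 8 mm red) towards the mouth; this point is 1.5 mm above its underside. A lip 3 mm high, as wide as the strip, stands on it from x = -9.5 to -6.5 mm. At the start the lip is 2 to 7 mm inside the bridge's edge and 11 to 16 mm of the tongue stick out.
- pick_grip (a point): Middle of the hooked pick's orange handle, a block 26 (x) x 16 (y) mm, 50 mm high, to be pinched across its 16 mm; 70 g in all. Axes: z up along the shaft, x the way the hook points. From here: steel flange 28 x 28 mm, z = -29 to -26 mm; round 5 mm shaft on the axis down to z = -62 mm. It stands with the flange on the stand's top (this point 83 mm above the table), the shaft in a socket.
- pick_tip (a point): Underside of the pick's down-turned tip, at x = 17, z = -69 mm from pick_grip, axes alike. From pick_grip: hook bar 4 mm wide, x = -2.5 to 18.5, z = -65.5 to -62 mm; tip 4 mm wide, x = 15.5 to 18.5, z = -69 to -65.5 mm. So 13 mm lie free between shaft and tip.
- stand: Fixed grey tool stand 150 (x) x 52 mm, 54 mm high, with two sockets in its top. Origin: centre of its underside.
- socket_a (a point): Where a tool's shaft axis stands in socket a, on the stand's top (stand x = -40 mm, z = 54 mm). Pocket 12 mm wide (y), 46 mm deep, from 8 mm behind to 25 mm ahead (+x) of this point: the hook points to the stand's +x.
- socket_b (a point): The same for socket b (stand x = +40 mm). One socket holds the hooked pick, the other the blue scribe.
- scribe: Straight pick with a blue handle like the orange one and a straight 36 mm shaft, standing in the other socket; leave it. Origin: centre of its flange's underside.
- reel: Solder reel, aluminium, 60 mm across, 30 mm high; origin centre of its underside. Leave it.
- flux: Amber bottle, 36 mm across, 85 mm high; origin centre of its underside. Leave it.
- jar: Clear jar with white cap, 56 mm across, 50 mm high; origin centre of its underside. Leave it.
- driver: Black-handled screwdriver, 160 mm long, lying along its x. Leave it.
- board: Green circuit board, 70 x 100 x 6 mm; origin centre of its underside. Leave it.
- stop: Dark clamp rail, 10 x 74 x 5 mm, fixed on the apron at holder x = -111 to -101 mm; origin centre of its underside; axes as the holder's. It carries the rigid yellow stop bar (60 mm wide, 8 x 5 mm, lying across the apron), clamped somewhere else each time: its face towards the slot is at holder x = -58 to -86 mm. The bar's place is not measured: feel for it; a light pull is 3 to 6 N, creep up to it.
- shoe: Steel spring shoe, 6 x 6 mm, in the bridge at holder x = 59 to 65 mm; its round head shows on the bridge. Origin: centre of its underside. It presses the key's tail down with about 4 N, so drawing the key takes some 3 to 10 N for the first 20 to 26 mm and almost nothing afterwards.
- key: The brass key of key_mid; origin centre of its underside.
- pick: The hooked pick of pick_grip; origin on the shaft's axis at the flange's underside.
Mind the look-alikes: they are no part of the job. Leave any purple or red look-alike of the pick alone. Leave any orange or purple look-alike of the stand alone.

How it is judged:
On the way, in this order (a step that is already met when the one before it is completed fails the run):
1. the hooked pick is drawn up out of the stand (z of pick_grip in the frame of stand above 0.11 m and contact force between the fingers and scribe below 0.1 N), for 0.2 s.
2. the pick, its tip under the lip's level behind the lip, has drawn the key at least 5 mm towards the mouth (distance of key_mid from where it was at the start of the episode above 0.005 m and x of key_mid in the frame of holder below 0.052 m and contact force between pick and anything else above 0.3 N and x of pick_tip in the frame of key_mid above -0.0075 m and z of pick_tip in the frame of key_mid below 0.0045 m), for 0.05 s.
3. the pick holds the key, wholly out of the slot, against the stop bar with more than 2 N (x of key_mid in the frame of holder below -0.0275 m and z of key_mid in the frame of holder below 0.017 m and contact force between key and stop above 2 N), for 0.4 s.
At the end, for the whole second after the job is handed in: The key lies flat on the apron, wholly out of the slot and before the stop bar, within 20 mm of the centre line and 0.2 rad of the slot's direction; the hooked pick stands upright (0.1 rad) in the free socket, flange down on the stand (2.5 mm), axis within 9 mm of the socket point (x of key_mid in the frame of holder between -0.062 and -0.0275 m and y of key_mid in the frame of holder between -0.02 and 0.02 m and angle between the x axis of key_mid and the x axis of holder, either way round below 0.2 rad and z of key_mid in the frame of holder below 0.017 m and angle between each of key_mid, pick_grip's own z axis and vertical below 0.1 rad and (horizontal distance between pick_grip and socket_a below 0.009 m or horizontal distance between pick_grip and socket_b below 0.009 m) and z of pick_grip in the frame of stand between 0.08 and 0.0855 m); the robot touches nothing.
It fails at once if the pick is pressed against the holder with more than 20 N (contact force between pick and holder above 20 N).
It fails at once if the pick presses or pulls on the key with more than 20 N (contact force between pick and key above 20 N).
It fails at once if the key is pulled against the stop bar with more than 8 N (contact force between key and stop above 8 N).
It fails at once if the gripper or arm touches the key (contact force between any of the fingers, the arm and key above 0.3 N).
It fails at once if a bystander is moved by more than 15 mm (distance of any of scribe, reel, flux, jar, driver, board from where it was at the start of the episode above 0.015 m).
It also fails if it takes over 64 s, if anything falls off the work surface, if the arm or the gripper's body presses on something with over 40 N, if the wrist force passes 120 N, or if a joint passes its speed limit or range.

ROBOT

A 6-joint arm with a two-finger parallel gripper is mounted at the origin on the work surface. World frame = base frame: x ahead of the robot, y to its left, z up, the work surface at z = 0. Lengths are in m, angles in rad, forces in N, time in s.
With the tool pointing down it reaches from about 0.35 to 0.875 m from the base axis. Payload 4.2 kg.
Tool frame: the origin (TCP) lies between the finger pads; the fingertips stand 22 mm ahead of it and the grasp point (between the pads) lies 3 mm ahead of it (r.tip_extent is the distance from the TCP to the fingertips, in m); z points along the fingers, y is the direction in which the jaws open and shut (so a half turn about z gives the same grasp; the last joint's range is limited). The gripper opens to 87 mm and grips with 3 to 60 N. Pads are 19 mm wide; open, the fingers measure 117 mm over their backs; the gripper's body (75 mm by 190 mm) begins 51 mm behind the grasp point.
Start: joints at [-0.945, 0.385, 0.008, 0, -1.194, -0.259], TCP at [0.224, -0.583, 0.245] pointing down, gripper open.
Joint ranges: [-3.14, 3.14], [-1.21, 2.06], [-1.07, 1.41], [-3.16, 2.05], [-2.99, -0.16], [-3.1, 3.1]. Speed limits (rad/s): [2.79, 2.79, 3.14, 3.14, 3.14, 3.14].

INTERFACE

Orientations are given as a unit quaternion [w, x, y, z].
In Python, from station import readout, cams, workorder, find_in, r gives the robot as it stands. The module is installed in compiled form; this text tells all that it offers.
- The arm moves only by the shell command python3 -m handwheel 'ROWS' [FORCE]. ROWS is JSON, a list that holds one entry, the list of rows, each a list of 5 numbers: the closure, from 0 (fully open) to 1 (shut), then the shift along the tool's x, y, z in mm, then the turn about the tool's z in rad. A call has 1 to 10 rows; each row is the pose to reach, as a shift and turn from the pose commanded when the call began, along the tool's axes at that moment; what a row does not reach only later rows make up. A row lasts 1/12 s, in which the tool goes at most 41.7 mm and 7.16 degrees, less where a joint would pass 70% of its speed; a pose out of reach is approached as far as the arm can. A call with a gripper value outside its range is refused whole. The fingers move at their own pace and stop on an object; FORCE is the grip in N (left out, the last holds). Time passes only in rows, so rows that repeat a pose let the fingers close. It gives the time, the measured TCP pose, the force and the opening at its end, in the units of the state.
- readout.get_obs(): the state, without advancing time (a new reading comes with each control period).
- cams.snapshot(name): name is "scene" or "top" or "wrist"; returns the picture (384x512x3 uint8, red, green, blue); there is no depth.
- cams.camera_params(name): a dict with "K" (3x3 intrinsics, pixels), "R" (3x3) and "t" (3): a world point X has camera coordinates R X + t; the wrist camera has in their place "tool_from_camera" (4x4, takes a point from camera to tool coordinates, whose origin is the TCP and whose axes are the flange's). Camera axes: x right, y down, z forward; pixel columns grow to the right and rows downward; lengths in m; the calibration is good to about 2 mm. A picture is of the moment at which its call begins: read the wrist's pose just before it. camera_params takes no time and is no camera call.
- workorder.job_done(): hands the job in, once; it reports no verdict.
Trained networks look in the newest picture that a camera, given by its name, has taken for a name from the list of things; names that differ only in an ending like _2 or _b are one class to them, and where a whole thing is asked for, a point or a joint stands for the part that bears it (a point fixed in the world has none). Each returns a list of dicts, best first, with "p" (0 to 1); they miss things now and then, are a little off and sometimes report something else, mostly with a low value. They report only what shows in the picture. A call takes as long as a camera call. They do not tell look-alikes from the thing itself.
- find_in(camera, label): "location" ([row, column] as shares, 0 to 1, of the picture: columns of its width, rows of its height, amid what is visible of it).
The state is a dict: "time": time; "joints": joint angles; "qd": joint speeds; "joint_efforts": joint torques, N m; "ee_pos": TCP position; "ee_rot": TCP orientation; "contact_force": force on the tool from outside, world axes, zero at the start; "torque": the same for the moment, N m; "grip_width": finger opening in m.
Only numpy, scipy, OpenCV 4.12 (cv2) and the standard library are available. Lean on these libraries where they do the work, as an engineer would, in place of code of your own. Each camera call takes 0.05 s, during which the arm holds its last target.

## Working session

There is one attempt and no reset: what is moved stays moved. The work goes in short steps, Python scripts to look and compute and a shell command to move; the robot and the scene stay as the last step left them, time stands still between calls to the robot, and variables do not carry over. Pictures are saved under pics/ and viewed, and the job is handed in when it is done.

```bash
mkdir -p pics; ls
python3 - <<'E'
from station import readout,cams,r
import cv2,json
print(readout.get_obs())
for n in ["scene","top","wrist"]:
    im=cams.snapshot(n); cv2.imwrite(f"pics/a_{n}.png",im[:,:,::-1]); print(n,cams.camera_params(n))
E
```

```text
pics
{'time': 0.0, 'joints': array([-9.45409180e-01,  3.85574515e-01,  6.64359415e-03, -4.84897835e-04,
       -1.19398165e+00, -2.58607479e-01]), 'qd': array([-0.00023698, -0.00089037,  0.00147049,  0.00023176, -0.00067305,
        0.00154179]), 'joint_efforts': array([-4.01527166e-05, -3.90666103e+01,  1.87400204e+01,  4.21988279e+00,
        1.08742638e-02, -2.04667986e-04]), 'ee_pos': array([ 0.22396176, -0.58291627,  0.24345774]), 'ee_rot': array([-2.48919347e-04, -1.82275547e-01,  9.83246894e-01,  1.05282769e-03]), 'contact_force': array([-0.6472616 , -0.47268302, -0.48423515]), 'torque': array([-0.00448302,  0.02303507,  0.0375247 ]), 'grip_width': 0.08706421499230564}
scene {'K': array([[417.22118594,   0.        , 257.52069699],
       [  0.        , 417.22118594, 192.41526926],
       [  0.        ,   0.        ,   1.        ]]), 'R': array([[ 0.78443769,  0.61991885,  0.01892428],
       [ 0.41456786, -0.50140611, -0.75942439],
       [-0.46129275,  0.60356651, -0.65032028]]), 't': array([-0.4050157 , -0.13763641,  1.4273121 ])}
top {'K': array([[368.26516822,   0.        , 253.38164894],
       [  0.        , 368.26516822, 189.54427945],
       [  0.        ,   0.        ,   1.        ]]), 'R': array([[ 0.01234562, -0.99991748,  0.00355091],
       [-0.99350445, -0.01266803, -0.11308595],
       [ 0.11312161, -0.00213172, -0.99357886]]), 't': array([0.00984698, 0.49972817, 0.89786899])}
wrist {'K': array([[329.82147651,   0.        , 250.7819868 ],
       [  0.        , 329.82147651, 188.68526217],
       [  0.        ,   0.        ,   1.        ]]), 'tool_from_camera': array([[-3.46337696e-05, -9.67387666e-01, -2.53300421e-01,
         6.90839730e-02],
       [ 9.99999987e-01, -7.27566316e-05,  1.41137148e-04,
        -1.37179853e-04],
       [-1.54963621e-04, -2.53300413e-01,  9.67387656e-01,
        -1.40426391e-01],
       [ 0.00000000e+00,  0.00000000e+00,  0.00000000e+00,
         1.00000000e+00]])}
```

View pics/a_top.png

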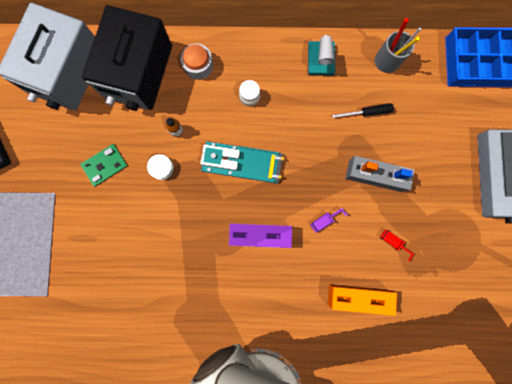

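View pics/a_scene.png

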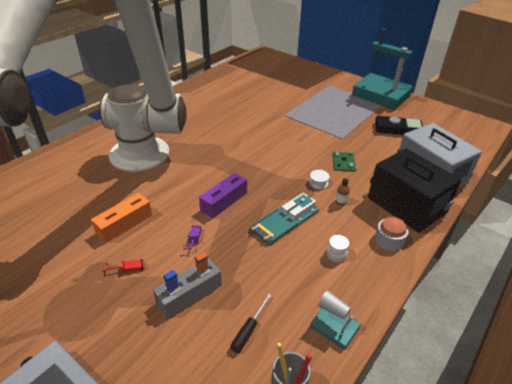

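View pics/a_wrist.png

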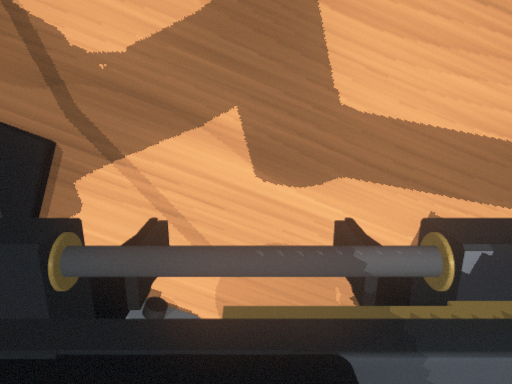

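The top picture shows the grey stand at about (382,172), with the orange pick at (370,167) and the blue scribe at (403,173). The holder is at (242,162), with its yellow bar to the right near (276,167). I'll zoom in on these.

```bash
cat > h.py <<'E'
import numpy as np,cv2
from station import readout,cams,find_in
from scipy.spatial.transform import Rotation as Ro
def cam(n,obs=None):
    p=cams.camera_params(n); K=p["K"]
    if n!="wrist": return K,p["R"],p["t"]
    obs=obs or readout.get_obs()
    T=np.eye(4); q=obs["ee_rot"]; T[:3,:3]=Ro.from_quat([q[1],q[2],q[3],q[0]]).as_matrix(); T[:3,3]=obs["ee_pos"]
    M=np.linalg.inv(T@p["tool_from_camera"]); return K,M[:3,:3],M[:3,3]
def ray(c,uv,z):
    K,R,t=c; d=R.T@np.linalg.inv(K)@np.array([uv[0],uv[1],1.]); o=-R.T@t
    return o+d*(z-o[2])/d[2]
def proj(c,X):
    K,R,t=c; x=K@(R@np.asarray(X,float)+t); return x[:2]/x[2]
def crop(src,x0,y0,w,h,s,out):
    im=cv2.imread(src)[y0:y0+h,x0:x0+w]; cv2.imwrite(out,cv2.resize(im,None,fx=s,fy=s,interpolation=cv2.INTER_CUBIC))
def tri(a,b):
    A=[];B=[]
    for (K,R,t),uv in (a,b):
        d=R.T@np.linalg.inv(K)@np.array([uv[0],uv[1],1.]);d/=np.linalg.norm(d);o=-R.T@t
        P=np.eye(3)-np.outer(d,d);A.append(P);B.append(P@o)
    return np.linalg.lstsq(np.vstack(A),np.hstack(B),rcond=None)[0]
E
python3 - <<'E'
from h import *
crop("pics/a_top.png",190,130,110,65,7,"pics/b1.png")
crop("pics/a_top.png",335,140,90,65,8,"pics/b2.png")
crop("pics/a_scene.png",145,185,180,130,4,"pics/b3.png")
for l in ["pick_grip","scribe","stand","holder","stop","key","shoe"]:
    for n in ["top","scene"]:
        pass
cams.snapshot("top")
for l in ["pick_grip","scribe","stand","holder","stop","shoe"]:
    print(l,[(round(d["p"],2),round(d["location"][1]*512,1),round(d["location"][0]*384,1)) for d in find_in("top",l)])
E
```

```text
pick_grip [(0.7, 173.5, 123.8), (0.64, 320.4, 223.0), (0.53, 391.8, 241.4), (0.5, 379.5, 177.6), (0.44, 367.0, 167.6)]
scribe [(0.53, 402.8, 171.9)]
stand [(0.94, 359.4, 298.8), (0.78, 378.8, 172.5), (0.72, 261.7, 236.0)]
holder [(0.74, 237.6, 158.9)]
stop [(0.66, 370.8, 166.3), (0.53, 277.9, 161.9)]
shoe [(0.69, 366.0, 165.1), (0.42, 171.0, 122.5)]
```

View pics/b1.png

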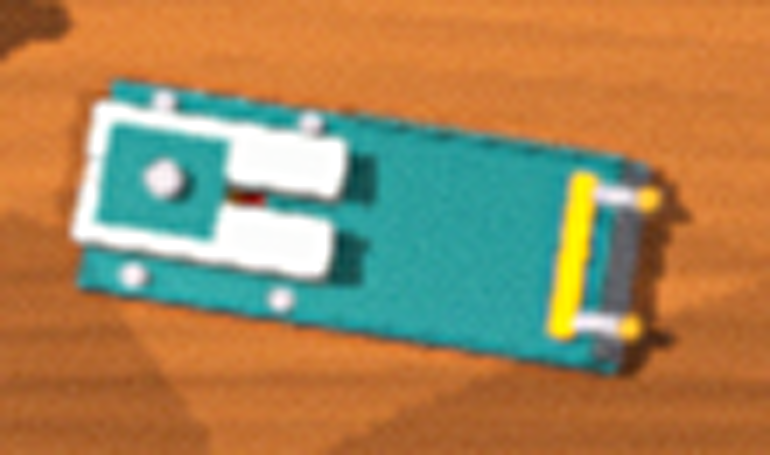

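View pics/b2.png

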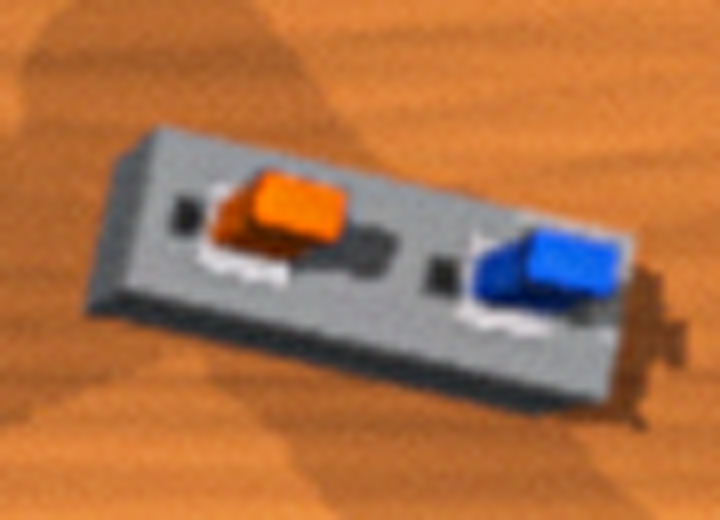

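View pics/b3.png

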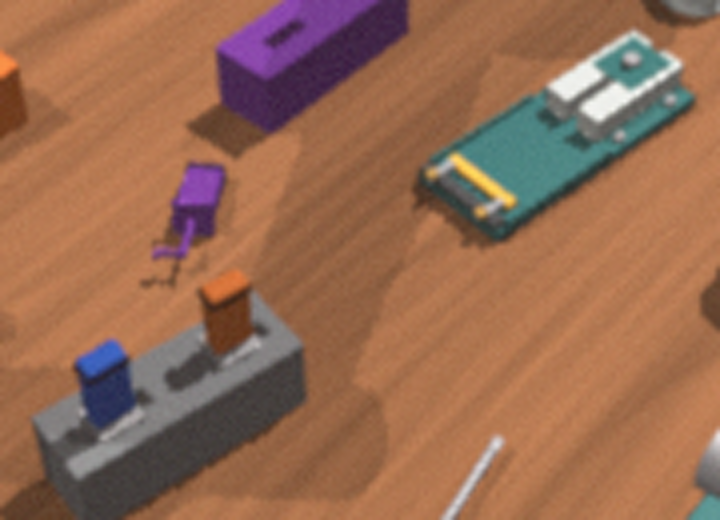

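Run:
```python
from h import *
c=cam("top"); s=cam("scene")
f2=lambda p:(335+(p[0]+.5)/8-.5,140+(p[1]+.5)/8-.5)
f1=lambda p:(190+(p[0]+.5)/7-.5,130+(p[1]+.5)/7-.5)
P=[ray(c,f2(p),.054) for p in [(158,127),(634,235),(605,400),(128,292)]]
P=np.array(P);print("stand corners",P.round(4)); m=P.mean(0)
d=(P[0]-P[1])+(P[3]-P[2]);a=np.arctan2(d[1],d[0]);print("centre",m,"yaw",np.degrees(a),"len",np.linalg.norm(P[0]-P[1]),np.linalg.norm(P[3]-P[0]))
u=np.array([np.cos(a),np.sin(a),0]);print("socket b",m+.04*u,"a",m-.04*u)
for n,q in (("orange top",(305,205)),("blue top",(575,263))):
    X=ray(c,f2(q),.108);print(n,X,(X-m)@u)
B=[ray(c,f1(p),.012) for p in [(112,82),(640,160),(612,375),(78,290)]]
B=np.array(B);print("holder",B.round(4)); m=B.mean(0);d=(B[0]-B[1])+(B[3]-B[2]);a=np.arctan2(d[1],d[0])
u=np.array([np.cos(a),np.sin(a),0]);v=np.array([-u[1],u[0],0]);print("yaw",np.degrees(a),"len",np.linalg.norm(B[0]-B[1]),np.linalg.norm(B[3]-B[2]),"w",np.linalg.norm(B[3]-B[0]))
o=m+u*.010;print("origin est (center -10mm)",o)
# features
for n,q,z in [("bridge head",(165,180),.033),("bridge edge",(222,182),.033),("wall end up",(347,168),.033),("wall end lo",(333,247),.033),("bar face up",(571,178),.017),("bar face lo",(549,330),.017)]:
    X=ray(c,f1(q),z)-o;print(n,round(X@u,4),round(X@v,4))
```

```text
stand corners [[ 0.5847 -0.2324  0.054 ]
 [ 0.5528 -0.3785  0.054 ]
 [ 0.5015 -0.3678  0.054 ]
 [ 0.533  -0.2222  0.054 ]]
centre [ 0.54300897 -0.30022585  0.054     ] yaw 77.72386410531497 len 0.14958183305613723 0.052687068072915635
socket b [ 0.55151391 -0.26114048  0.054     ] a [ 0.53450403 -0.33931122  0.054     ]
orange top [ 0.55082474 -0.25947266  0.108     ] 0.04148315552765762
blue top [ 0.53482789 -0.33720633  0.108     ] -0.03787438351403634
holder [[ 0.626   0.1418  0.012 ]
 [ 0.5991 -0.0543  0.012 ]
 [ 0.5187 -0.0443  0.012 ]
 [ 0.5477  0.1522  0.012 ]]
yaw 81.89663729645697 len 0.1978901276336943 0.19860856919563016 w 0.07894587566846763
origin est (center -10mm) [0.57428462 0.05875834 0.012     ]
bridge head 0.0611 -0.002
bridge edge 0.0406 -0.0045
wall end up -0.0032 -0.0165
wall end lo -0.0028 0.0129
bar face up -0.0841 -0.0288
bar face lo -0.0845 0.0283
```

```bash
cat >> h.py <<'E'
def go(tx,ty,tz,yawdeg,obs=None):
    "shift in tool axes (mm) and turn to bring TCP to target with tool x at yaw (world deg)"
    obs=obs or readout.get_obs(); q=obs["ee_rot"]; R=Ro.from_quat([q[1],q[2],q[3],q[0]]).as_matrix()
    d=R.T@(np.array([tx,ty,tz])-obs["ee_pos"])*1000
    y=np.degrees(np.arctan2(R[1,0],R[0,0])); t=(y-yawdeg+180)%360-180
    print("TCP",obs["ee_pos"].round(4),"yaw",round(y,2),"tilt z",R[:,2].round(4),"-> shift",d.round(1),"turn",round(np.radians(t),4),"t",round(obs["time"],2))
E
python3 -c "
from h import *
go(.551,-.260,.2,77.7)"
```

```text
TCP [ 0.2241 -0.5834  0.2445] yaw -158.99 tilt z [-0.e+00  1.e-04 -1.e+00] -> shift [-421.1  184.7   44.5] turn 2.1522 t 0.5
```

```bash
python3 -m handwheel '[[[0,-421,185,44,2.152],[0,-421,185,44,2.152],[0,-421,185,44,2.152],[0,-421,185,44,2.152],[0,-421,185,44,2.152],[0,-421,185,44,2.152],[0,-421,185,44,2.152],[0,-421,185,44,2.152],[0,-421,185,44,2.152],[0,-421,185,44,2.152]]]'; python3 -c "
from h import *
go(.551,-.260,.2,77.7)"
```

```text
time: 1.33
ee_pos: [0.501, -0.3091, 0.2076]
ee_rot: [0.0, 0.393, 0.92, 0.0]
contact_force: [-0.1, -0.8, -1.1]
grip_width: 0.0874
TCP [ 0.501  -0.3091  0.2076] yaw 133.74 tilt z [ 5.e-04 -2.e-04 -1.e+00] -> shift [ 0.9 70.1  7.6] turn 0.9781 t 1.33
```

```bash
python3 -m handwheel '[[[0,1,70,8,0.978],[0,1,70,8,0.978],[0,1,70,8,0.978],[0,1,70,8,0.978],[0,1,70,8,0.978],[0,1,70,8,0.978],[0,1,70,8,0.978],[0,1,70,8,0.978],[0,1,70,8,0.978],[0,1,70,8,0.978]]]'
python3 - <<'E'
from h import *
go(.551,-.260,.2,77.7); c=cam("wrist")
im=cams.snapshot("wrist");cv2.imwrite("pics/c1.png",im[:,:,::-1])
print(readout.get_obs()["joints"].round(3))
# predicted corners
m=np.array([.543,-.3002,0]);a=np.radians(77.7);u=np.array([np.cos(a),np.sin(a),0]);v=np.array([-u[1],u[0],0])
for x,y in [(.075,.026),(.075,-.026),(.065,.006),(.065,-.006),(.054,.014),(.054,-.014)]:
    print(x,y,proj(c,m+x*u+y*v+[0,0,.054]).round(1))
E
```

```text
time: 2.17
ee_pos: [0.5458, -0.2767, 0.1988]
ee_rot: [-0.007, 0.769, 0.639, 0.01]
contact_force: [0.6, 0.0, -0.1]
grip_width: 0.087
TCP [ 0.5458 -0.2767  0.1988] yaw 79.43 tilt z [ 0.0061  0.024  -0.9997] -> shift [17.3  2.  -0.8] turn 0.0302 t 2.17
[-0.216  0.399 -0.078 -0.028 -1.093 -3.096]
0.075 0.026 [224.6 126.9]
0.075 -0.026 [285.3 128.8]
0.065 0.006 [247.7 139.4]
0.065 -0.006 [261.6 139.8]
0.054 0.014 [238.1 151.8]
0.054 -0.014 [270.3 152.8]
```

View pics/c1.png

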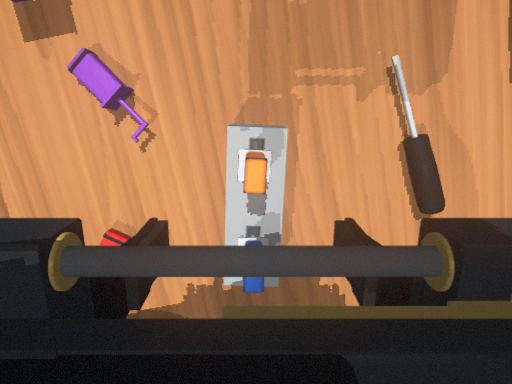

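```bash
python3 -m handwheel '[[[0,0,0,0,-0.125],[0,38,6,0,-0.25],[0,76,12,0,-0.375],[0,114,18,0,-0.5],[0,152,24,0,-0.625],[0,190,30,0,-0.75],[0,228,36,0,-0.875],[0,266,42,0,-1.0],[0,304,48,0,-1.125],[0,342,54,0,-1.25]]]'; python3 -c "
from h import *
go(.582,.113,.2,261.9)"
```

```text
time: 3.05
ee_pos: [0.6616, 0.0527, 0.2077]
ee_rot: [0.0, 0.246, 0.969, 0.012]
contact_force: [0.2, -0.8, 0.6]
grip_width: 0.0871
TCP [0.6616 0.0527 0.2077] yaw 151.53 tilt z [ 0.0062  0.024  -0.9997] -> shift [98.6 14.9  8.6] turn -1.9263 t 3.05
```

```bash
python3 -m handwheel '[[[0,20,3,2,-0.125],[0,40,6,4,-0.25],[0,60,9,6,-0.375],[0,80,12,8,-0.5],[0,99,15,8.6,-0.625],[0,99,15,8.6,-0.75],[0,99,15,8.6,-0.875],[0,99,15,8.6,-1.0],[0,99,15,8.6,-1.125],[0,99,15,8.6,-1.25]]]';  python3 -c "
from h import *
go(.582,.113,.2,261.9)"
```

```text
time: 3.88
ee_pos: [0.5818, 0.112, 0.2]
ee_rot: [0.007, -0.368, 0.93, 0.01]
contact_force: [-0.4, 0.0, -0.3]
grip_width: 0.087
TCP [0.5818 0.112  0.2   ] yaw -136.86 tilt z [ 0.0062  0.0241 -0.9997] -> shift [-0.9  0.6  0. ] turn -0.6765 t 3.88
```

```bash
python3 -m handwheel '[[[0,0,0,0,-0.125],[0,0,0,0,-0.25],[0,0,0,0,-0.375],[0,0,0,0,-0.5],[0,0,0,0,-0.625],[0,0,0,0,-0.677],[0,0,0,0,-0.677]]]';  python3 - <<'E'
from h import *
go(.582,.113,.2,261.9); o=readout.get_obs(); print(o["joints"].round(3),list(o["ee_pos"]),list(o["ee_rot"]))
im=cams.snapshot("wrist");cv2.imwrite("pics/d1.png",im[:,:,::-1])
crop("pics/d1.png",190,20,130,190,4,"pics/d2.png")
cv2.imwrite("pics/d2.png",cv2.rotate(cv2.imread("pics/d2.png"),cv2.ROTATE_90_CLOCKWISE))
E
```

```text
time: 4.47
ee_pos: [0.5818, 0.1118, 0.1999]
ee_rot: [0.01, -0.653, 0.757, 0.007]
contact_force: [0.0, -0.6, -0.2]
grip_width: 0.0869
TCP [0.5818 0.1118 0.1999] yaw -98.39 tilt z [ 0.0061  0.0241 -0.9997] -> shift [-1.2  0.  -0.1] turn -0.0051 t 4.47
[ 0.453  0.36  -0.14  -0.022 -1.055 -0.589] [np.float64(0.5818381358564715), np.float64(0.11183216193707783), np.float64(0.19990250147743513)] [np.float64(0.010189813281611629), np.float64(-0.6534279884188066), np.float64(0.75688643836903), np.float64(0.007138001770984133)]
```

View pics/d1.png

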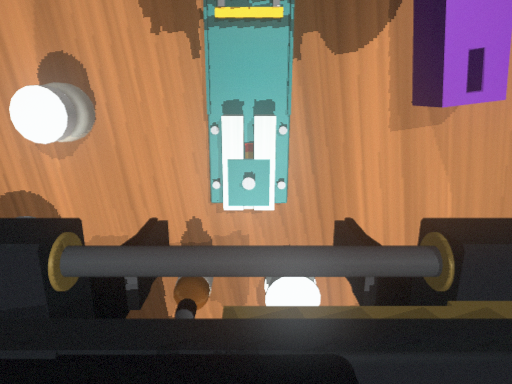

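View pics/d2.png

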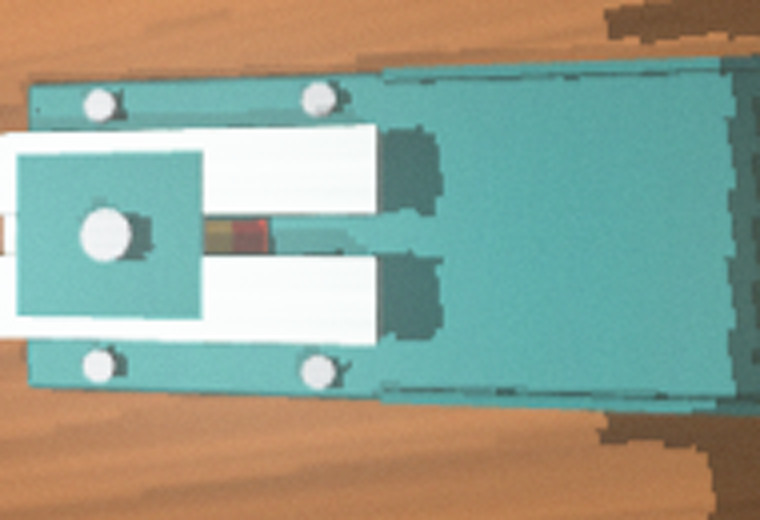

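```bash
cat > hold.py <<'E'
from h import *
o={"ee_pos":np.array([0.5818381358564715,0.11183216193707783,0.19990250147743513]),"ee_rot":np.array([0.010189813281611629,-0.6534279884188066,0.75688643836903,0.007138001770984133])}
c=cam("wrist",o)
f=lambda p:(190+(p[1]+.5)/4-.5,20+(759-p[0]+.5)/4-.5)
# (pixel, holder x,y,z): image Y down = ? tool y
W=[((377,124),0,.025),((377,214),0,.005),((377,255),0,-.005),((377,345),0,-.025)]
obs=[]
for p,x,y in W: obs.append((f(p),x,y,.033))
obs.append((f((203,151)),.040,None,.033)); obs.append((f((203,317)),.040,None,.033))
obs.append((f((29,85)),.091,.040,.012)); obs.append((f((29,388)),.091,-.040,.012))
from scipy.optimize import least_squares
E
python3 - <<'E'
from hold import *
for s in (1,-1):
    def res(q):
        r=[];a=q[2];u=np.array([np.cos(a),np.sin(a)]);v=np.array([-u[1],u[0]])
        for uv,x,y,z in obs:
            X=ray(c,uv,z)[:2]-q[:2]; r.append(X@u-x)
            if y is not None: r.append(X@v-s*y)
        return np.array(r)*1000
    S=least_squares(res,[.574,.0585,np.radians(81.9)]); print(s,S.x,np.degrees(S.x[2]),S.cost,S.fun.round(1))
    a=S.x[2];u=np.array([np.cos(a),np.sin(a)]);v=np.array([-u[1],u[0]])
    if S.cost<100:
        for n,uv,z in [("tongue c",f((269,236)),.015),("head",f((105,234)),.034),("tongue e up",f((269,219)),.015),("tongue lo",f((269,252)),.015),("bar l",(215,16.5),.017),("bar r",(283,16.5),.017)]:
            X=ray(c,uv,z)[:2]-S.x[:2];print(n,X@u,X@v)
E
```

```text
1 [0.57661352 0.05799022 1.42593203] 81.69988720390188 8916.664265418194 [  0.2 -50.    0.2  -9.6   0.3   9.7   0.3  50.    0.2   0.2  -0.8 -79.5
  -0.7  79.5]
-1 [0.57659545 0.05799291 1.42532815] 81.66528715547032 1.096305895364352 [ 0.2 -0.   0.3  0.4  0.3 -0.4  0.3  0.   0.2  0.2 -0.7  0.5 -0.7 -0.5]
tongue c 0.027267837910658826 0.00010050532729365179
head 0.0637962457916641 -0.00031501373199020077
tongue e up 0.027264941332698966 -0.004069609624988534
tongue lo 0.027270563929235627 0.004025071137246413
bar l -0.08386321529480467 -0.02922641157110614
bar r -0.08376930566660028 0.03074671725558528
```

```bash
python3 -c "
from h import *
go(.551,-.260,.19,257.7)"
```

```text
TCP [0.5819 0.1118 0.1999] yaw -98.52 tilt z [ 0.0061  0.0241 -0.9997] -> shift [372.4 -24.5   0.7] turn 0.066 t 4.52
```

```bash
python3 -m handwheel '[[[0,41,-3,0,0.066],[0,82,-5,0,0.066],[0,123,-8,0,0.066],[0,164,-11,0,0.066],[0,205,-14,0,0.066],[0,246,-16,0,0.066],[0,287,-19,0,0.066],[0,328,-22,0,0.066],[0,372,-24,0.7,0.066],[0,372,-24,0.7,0.066]]]'; python3 -m handwheel '[[[0,0,0,0,0],[0,0,0,0,0]]]';  python3 - <<'E'
from h import *
go(.551,-.260,.19,257.7); o=readout.get_obs(); print(o["joints"].round(3),[float(x) for x in o["ee_pos"]],[float(x) for x in o["ee_rot"]])
im=cams.snapshot("wrist");cv2.imwrite("pics/e1.png",im[:,:,::-1])
crop("pics/e1.png",190,60,130,190,4,"pics/e2.png")
cv2.imwrite("pics/e2.png",cv2.rotate(cv2.imread("pics/e2.png"),cv2.ROTATE_90_CLOCKWISE))
E
```

```text
time: 5.35
ee_pos: [0.5496, -0.2655, 0.1894]
ee_rot: [0.009, -0.624, 0.781, 0.007]
contact_force: [0.1, 0.4, 0.4]
grip_width: 0.0869
time: 5.52
ee_pos: [0.5507, -0.2599, 0.1897]
ee_rot: [0.01, -0.627, 0.779, 0.008]
contact_force: [0.2, 0.7, -0.2]
grip_width: 0.0868
TCP [ 0.5507 -0.2599  0.1897] yaw -102.37 tilt z [ 0.0057  0.0245 -0.9997] -> shift [ 0.1 -0.3 -0.3] turn -0.0012 t 5.52
[-0.188  0.402 -0.098 -0.029 -1.07  -0.014] [0.550706803361044, -0.2598721225240268, 0.18972780163703706] [0.009892181036975284, -0.6267813930541509, 0.7790935298583248, 0.007778290835730594]
```

View pics/e2.png

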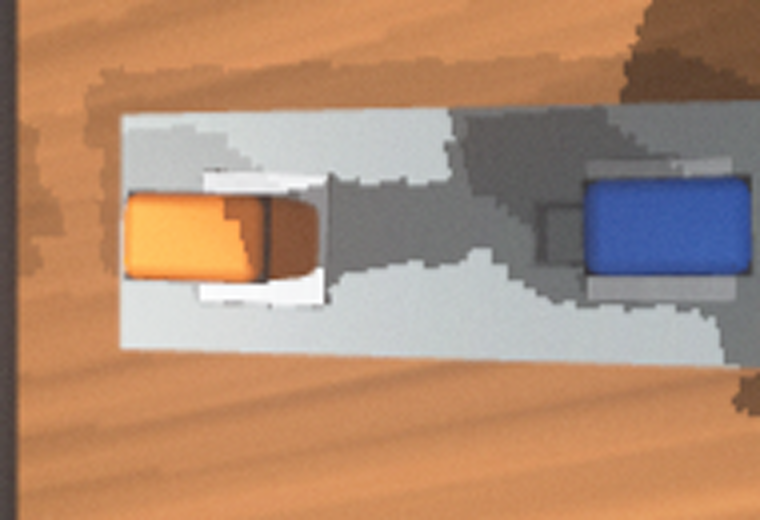

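Run:
```python
from h import *
o={"ee_pos":np.array([0.550706803361044,-0.2598721225240268,0.18972780163703706]),"ee_rot":np.array([0.009892181036975284,-0.6267813930541509,0.7790935298583248,0.007778290835730594])}
c=cam("wrist",o)
f=lambda p:(190+(p[1]+.5)/4-.5,60+(759-p[0]+.5)/4-.5)
P=lambda x,y,z:ray(c,f((x,y)),z)[:2]
A,B=P(121,115,.054),P(121,349,.054); print("stand end",A,B,np.linalg.norm(A-B),"yaw",np.degrees(np.arctan2(*(B-A)[::-1]))-90)
C,D=P(760,99,.054),P(740,368,.054); 
for X,Y in((A,C),(B,D)): d=X-Y;print(" side yaw",np.degrees(np.arctan2(d[1],d[0])))
a=np.radians(77.7);u=np.array([np.cos(a),np.sin(a)])
print("socket b from end",(A+B)/2-u*.035)
H=[P(125,195,.108),P(125,280,.108),P(265,195,.108),P(265,280,.108)];print("handle",np.mean(H,0),np.linalg.norm(H[0]-H[1]),np.linalg.norm(H[0]-H[2]))
d=H[0]-H[2]+H[1]-H[3];print(" yaw",np.degrees(np.arctan2(d[1],d[0])))
F=[P(327,174,.057),P(325,305,.057)];print("flange",np.mean(F,0)+u*.014,np.linalg.norm(F[0]-F[1]))
F=[P(204,170,.057),P(200,302,.057)];print("flange",np.mean(F,0)-u*.014)
c2=cam("top")
go(.551,-.260,.086,257.7)
```

```text
stand end [ 0.58634215 -0.23201677] [ 0.53550342 -0.22087413] 0.05204550997692459 yaw 77.63761624717478
 side yaw 77.40964605819642
 side yaw 77.24525398803266
socket b from end [ 0.55346672 -0.26064204]
handle [ 0.55192027 -0.2601594 ] 0.01517092220380583 0.02588552471772628
 yaw 77.54525099868152
flange [ 0.55208392 -0.25857484] 0.027549808382878013
flange [ 0.55274964 -0.2593486 ]
TCP [ 0.551  -0.2591  0.1899] yaw -102.27 tilt z [ 0.0059  0.0244 -0.9997] -> shift [ 3.500e+00 -1.000e-01  1.039e+02] turn 0.0005 t 5.57
```

```bash
python3 -c "
from h import *
go(.5525,-.2597,.086,257.5)"
```

```text
TCP [ 0.551  -0.2591  0.1899] yaw -102.27 tilt z [ 0.0059  0.0244 -0.9997] -> shift [  2.8  -1.5 103.9] turn 0.004 t 5.57
```

```bash
python3 -m handwheel '[[[0,3,-1.5,35,0.004],[0,3,-1.5,70,0.004],[0,3,-1.5,104,0.004],[0,3,-1.5,104,0.004],[0,3,-1.5,104,0.004]]]';python3 - <<'E'
from h import *
go(.5525,-.2597,.086,257.5); o=readout.get_obs(); print([float(x) for x in o["ee_pos"]],[float(x) for x in o["ee_rot"]])
im=cams.snapshot("wrist");cv2.imwrite("pics/f1.png",im[:,:,::-1])
E
```

```text
time: 5.98
ee_pos: [0.552, -0.2591, 0.085]
ee_rot: [0.009, -0.627, 0.779, 0.009]
contact_force: [0.3, 0.5, 1.0]
grip_width: 0.0869
TCP [ 0.552  -0.2591  0.085 ] yaw -102.37 tilt z [ 0.0022  0.0246 -0.9997] -> shift [ 0.4 -0.6 -1. ] turn 0.0023 t 5.98
[0.5519850777855998, -0.2591424831486049, 0.08499266311394135] [0.008561487283780209, -0.6267798496321313, 0.7790985634543157, 0.008896597891016725]
```

View pics/f1.png

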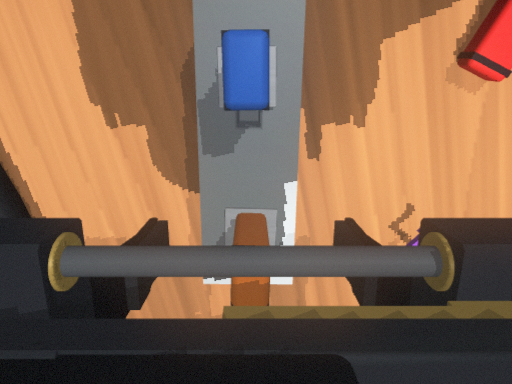

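The handle sits at column 250, centred between the finger tips at 165 and 335, so I'm closing the gripper.

```bash
python3 -m handwheel '[[[1,0,0,0,0],[1,0,0,0,0],[1,0,0,0,0],[1,0,0,0,0],[1,0,0,0,0],[1,0,0,0,0],[1,0,0,0,0],[1,0,0,0,0]]]' 60;python3 - <<'E'
from h import *
o=readout.get_obs(); print(o["contact_force"],o["torque"],o["grip_width"]);go(.5525,-.2597,.16,257.5)
E
```

```text
time: 6.7
ee_pos: [0.5523, -0.2608, 0.0859]
ee_rot: [0.01, -0.626, 0.78, 0.008]
contact_force: [0.8, -0.1, -0.3]
grip_width: 0.0415
[ 0.83291581 -0.08924242 -0.28141982] [-0.05138617  0.05731711 -0.02232525] 0.04149140269998997
TCP [ 0.5523 -0.2608  0.0859] yaw -102.51 tilt z [ 0.0059  0.0242 -0.9997] -> shift [ -2.9  -0.  -74. ] turn -0.0003 t 6.7
```

```bash
python3 -m handwheel '[[[1,0,0,0,0],[1,0,0,0,0],[1,0,0,0,0],[1,0,0,0,0],[1,0,0,0,0],[1,0,0,0,0],[1,0,0,0,0]]]' 60;python3 - <<'E'
from h import *
o=readout.get_obs(); print(o["contact_force"],o["torque"],o["grip_width"]);go(.5525,-.2597,.16,257.5)
E
```

```text
time: 7.28
ee_pos: [0.5523, -0.2607, 0.0858]
ee_rot: [0.01, -0.626, 0.78, 0.008]
contact_force: [0.6, 0.6, -0.8]
grip_width: 0.0154
[ 0.57416889  0.64039671 -0.7650799 ] [-0.08056189  0.11952467  0.03724186] 0.015438459914599044
TCP [ 0.5523 -0.2607  0.0858] yaw -102.51 tilt z [ 0.0059  0.0243 -0.9997] -> shift [ -2.9  -0.  -74.1] turn -0.0002 t 7.28
```

```bash
python3 -m handwheel '[[[1,-0.3,0,-12,0],[1,-0.7,0,-28,0],[1,-1.1,0,-44,0],[1,-1.5,0,-62,0],[1,-2,0,-84,0],[1,-2,0,-84,0],[1,-2,0,-84,0],[1,-2,0,-84,0]]]';python3 - <<'E'
from h import *
o=readout.get_obs(); print(o["contact_force"],o["torque"],o["grip_width"])
# target: pick tip over slot: holder
a=np.radians(81.67);u=np.array([np.cos(a),np.sin(a)]);g=np.array([.5766,.0580])+u*.020
print(g);go(g[0],g[1],.15,261.67)
E
```

```text
time: 7.95
ee_pos: [0.5516, -0.2605, 0.169]
ee_rot: [0.01, -0.626, 0.78, 0.008]
contact_force: [-0.1, -0.1, -1.1]
grip_width: 0.0155
[-0.13893222 -0.09965558 -1.12314525] [-0.0578601   0.14895449  0.04192603] 0.015471607566859917
[0.57949749 0.077789  ]
TCP [ 0.5516 -0.2605  0.169 ] yaw -102.53 tilt z [ 0.0047  0.0252 -0.9997] -> shift [-335.6   46.2   27.7] turn -0.0734 t 7.95
```

```bash
python3 -m handwheel '[[[1,-20,2,2,-0.073],[1,-60,8,5,-0.073],[1,-100,14,8,-0.073],[1,-140,19,11,-0.073],[1,-180,25,14,-0.073],[1,-220,30,18,-0.073],[1,-260,36,21,-0.073],[1,-300,41,25,-0.073],[1,-325,45,27,-0.073],[1,-331.6,45.8,27.7,-0.073]]]';python3 -m handwheel '[[[1,0,0,0,0],[1,0,0,0,0],[1,0,0,0,0]]]';python3 - <<'E'
from h import *
o=readout.get_obs(); print(o["contact_force"],o["torque"],o["grip_width"])
a=np.radians(81.67);u=np.array([np.cos(a),np.sin(a)]);g=np.array([.5766,.0580])+u*.016
go(g[0],g[1],.15,261.67)
for n in ("top","scene","wrist"):
    im=cams.snapshot(n);cv2.imwrite(f"pics/g_{n}.png",im[:,:,::-1])
crop("pics/g_top.png",190,120,110,80,7,"pics/g1.png")
crop("pics/g_scene.png",235,165,100,80,7,"pics/g2.png")
E
```

```text
time: 8.78
ee_pos: [0.5788, 0.0771, 0.1485]
ee_rot: [0.009, -0.655, 0.755, 0.008]
contact_force: [0.2, -0.2, -0.8]
grip_width: 0.015
time: 9.03
ee_pos: [0.579, 0.0721, 0.1498]
ee_rot: [0.009, -0.653, 0.757, 0.007]
contact_force: [-0.3, 0.2, -0.3]
grip_width: 0.0158
[-0.3471204   0.21560028 -0.30673666] [-0.08838794  0.06037404 -0.02320895] 0.015822405555145937
TCP [0.579  0.0721 0.1498] yaw -98.4 tilt z [ 0.0045  0.0236 -0.9997] -> shift [-1.7  0.4 -0.1] turn -0.0013 t 9.03
```

View pics/g1.png

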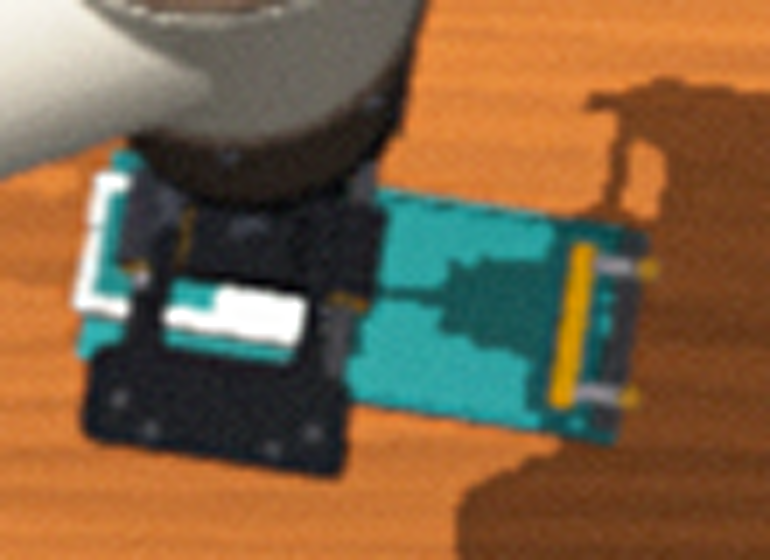

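View pics/g2.png

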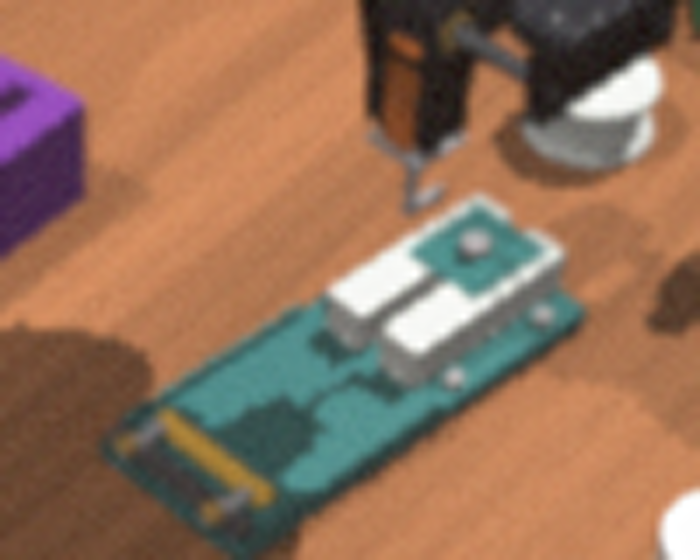

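View pics/g_wrist.png

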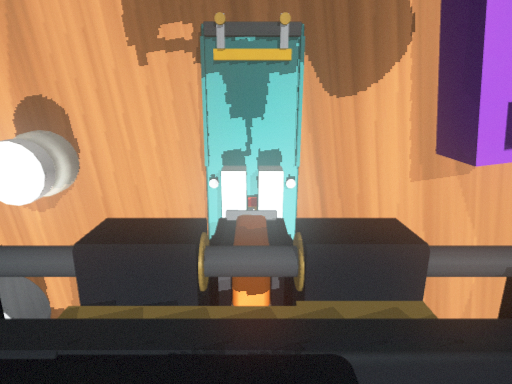

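Run:
```python
from h import *
a=np.radians(81.67);u=np.array([np.cos(a),np.sin(a),0]);v=np.array([-u[1],u[0],0]);O=np.array([.5766,.0580,0])
s=cam("scene");w=cam("wrist");ob=readout.get_obs()
H=lambda x,y,z:O+x*u+y*v+np.array([0,0,z])
g=ob["ee_pos"]+u*.001-np.array([0,0,.0028]); print("grip in holder",(g-O)@u,(g-O)@v,g[2])
G=lambda x,y,z:g+x*u+y*v+np.array([0,0,z])
im=cv2.imread("pics/g2.png")
def dot(X,col):
    p=proj(s,X); q=((p-[235,165]+.5)*7-.5); cv2.circle(im,tuple(int(t) for t in q),3,col,-1)
for x in(0,.04):
    for y in(-.025,-.005,.005,.025): dot(H(x,y,.033),(0,0,255))
for x in (.091,-.111):
    for y in(-.04,.04): dot(H(x,y,.012),(0,0,255))
for y in(-.03,.03): dot(H(-.0838,y,.017),(0,255,0))
for X in [(0,0,-.064),(17,0,-69),(17,0,-62)]: dot(G(X[0]/1000 if abs(X[2])>1 else X[0],0,X[2]/1000 if abs(X[2])>1 else X[2]),(255,0,255))
for x in(-.014,.014):
    for y in(-.014,.014): dot(G(x,y,-.029),(255,0,0))
cv2.imwrite("pics/g3.png",im)
```

```text
grip in holder 0.015300093952510413 -0.0007428363859613633 0.14764648015763063
```

View pics/g3.png

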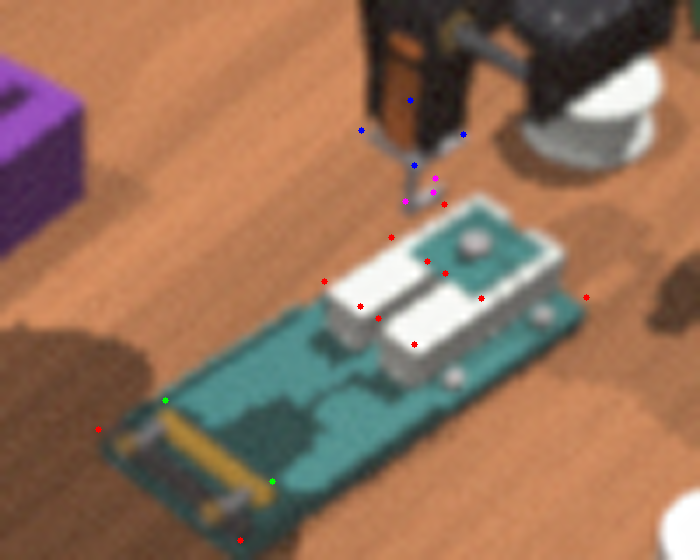

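```bash
cat >> h.py <<'E'
A_=np.radians(81.67);U=np.array([np.cos(A_),np.sin(A_),0]);V=np.array([-U[1],U[0],0]);OH=np.array([.5766,.0580,0])
OFF=.001; DZ=.0028
def pick(obs=None):
    ob=obs or readout.get_obs(); g=ob["ee_pos"]+U*OFF-np.array([0,0,DZ])-OH
    print("pick axis holder x %.2f y %.2f mm, tip x %.2f, tip z above floor %.2f | F u %.2f v %.2f z %.2f T %s t %.2f gw %.4f"%(g@U*1e3,g@V*1e3,g@U*1e3+17,(g[2]-.069-.012)*1e3,ob["contact_force"]@U,ob["contact_force"]@V,ob["contact_force"][2],ob["torque"].round(2),ob["time"],ob["grip_width"]))
def goto(ax,ay,tipz):
    "mm, holder frame: axis x,y, tip z above floor"
    X=OH+U*(ax/1e3-OFF)+V*ay/1e3; go(X[0],X[1],tipz/1e3+.012+.069+DZ,261.67)
E
python3 -c "
from h import *
pick();goto(15.5,0,25)"
```

```text
pick axis holder x 15.30 y -0.74 mm, tip x 32.30, tip z above floor 66.65 | F u -0.00 v -0.06 z -0.94 T [ 0.02  0.12 -0.01] t 9.18 gw 0.0157
TCP [0.5794 0.072  0.1504] yaw -98.44 tilt z [ 0.0058  0.0241 -0.9997] -> shift [ 0.8  0.8 41.6] turn -0.0019 t 9.18
```

```bash
python3 -m handwheel '[[[1,0.3,0.7,15,-0.002],[1,0.6,0.7,30,-0.002],[1,0.8,0.7,41.5,-0.002],[1,0.8,0.7,41.5,-0.002],[1,0.8,0.7,41.5,-0.002],[1,0.8,0.7,41.5,-0.002]]]';python3 - <<'E'
from h import *
pick();goto(15.5,0,17)
for n in ("scene","wrist"):
    im=cams.snapshot(n);cv2.imwrite(f"pics/i_{n}.png",im[:,:,::-1])
pick()
crop("pics/i_scene.png",275,180,50,40,14,"pics/i2.png")
crop("pics/i_wrist.png",190,60,130,150,4,"pics/i3.png")
E
```

```text
time: 9.68
ee_pos: [0.5796, 0.0734, 0.1098]
ee_rot: [0.011, -0.654, 0.756, 0.007]
contact_force: [0.2, 0.7, -1.0]
grip_width: 0.0155
pick axis holder x 16.62 y -0.74 mm, tip x 33.62, tip z above floor 26.04 | F u 0.70 v -0.09 z -0.96 T [-0.09  0.06 -0.02] t 9.68 gw 0.0155
TCP [0.5796 0.0734 0.1098] yaw -98.23 tilt z [ 0.0075  0.0244 -0.9997] -> shift [1.4 0.8 9. ] turn 0.0017 t 9.68
pick axis holder x 16.96 y -0.74 mm, tip x 33.96, tip z above floor 26.29 | F u -0.52 v -0.13 z 0.03 T [-0.03  0.06  0.05] t 9.78 gw 0.0158
```

View pics/i2.png

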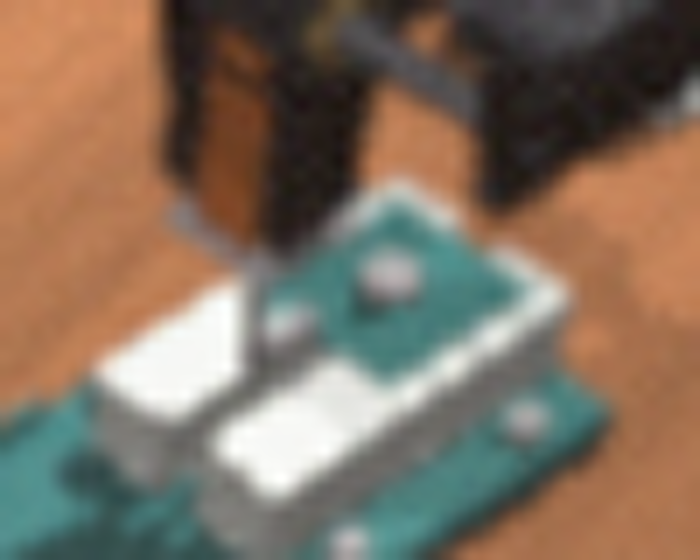

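View pics/i3.png

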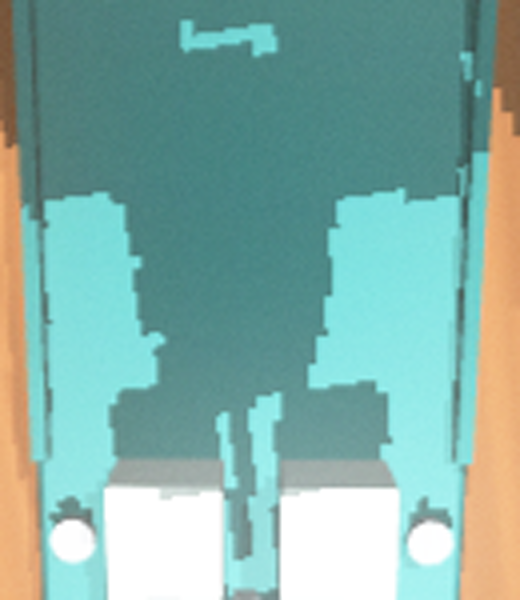

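```bash
python3 -m handwheel '[[[1,0,0.9,1,0],[1,0,0.9,2,0],[1,0.1,0.9,3,0],[1,0.1,0.9,3,0],[1,0.1,0.9,3,0]]]';python3 - <<'E'
from h import *
pick()
E
python3 -m handwheel '[[[1,0,0,1,0],[1,0,0,2,0],[1,0,0,3,0],[1,0,0,3,0]]]';python3 -c "
from h import *
pick()"
```

```text
time: 10.2
ee_pos: [0.578, 0.0739, 0.1059]
ee_rot: [0.01, -0.655, 0.756, 0.007]
contact_force: [0.0, -1.0, -0.3]
grip_width: 0.0158
pick axis holder x 16.95 y 0.88 mm, tip x 33.95, tip z above floor 22.15 | F u -1.03 v -0.19 z -0.29 T [-0.04  0.1   0.02] t 10.20 gw 0.0158
time: 10.53
ee_pos: [0.5779, 0.0739, 0.1026]
ee_rot: [0.01, -0.655, 0.756, 0.007]
contact_force: [-0.2, 0.9, -0.9]
grip_width: 0.0154
pick axis holder x 16.90 y 1.01 mm, tip x 33.90, tip z above floor 18.84 | F u 0.90 v 0.34 z -0.93 T [-0.01  0.07 -0.03] t 10.53 gw 0.0154
```

```bash
python3 -m handwheel '[[[1,0,-0.6,3,0],[1,0.1,-0.6,6,0],[1,0.2,-0.6,9,0],[1,0.3,-0.6,12,0],[1,0.3,-0.6,12,0],[1,0.3,-0.6,12,0]]]';python3 - <<'E'
from h import *
pick()
for n in ("scene","wrist"):
    im=cams.snapshot(n);cv2.imwrite(f"pics/j_{n}.png",im[:,:,::-1])
pick()
crop("pics/j_scene.png",275,180,50,40,14,"pics/j2.png")
crop("pics/j_wrist.png",190,90,130,150,4,"pics/j3.png")
E
```

```text
time: 11.03
ee_pos: [0.5786, 0.0738, 0.0906]
ee_rot: [0.01, -0.655, 0.756, 0.007]
contact_force: [1.0, -0.5, -1.1]
grip_width: 0.0157
pick axis holder x 16.88 y 0.35 mm, tip x 33.88, tip z above floor 6.81 | F u -0.37 v -1.08 z -1.09 T [-0.01  0.07  0.01] t 11.03 gw 0.0157
pick axis holder x 17.00 y 0.12 mm, tip x 34.00, tip z above floor 7.23 | F u -0.79 v 0.08 z -0.62 T [-0.06  0.07  0.02] t 11.13 gw 0.0156
```

View pics/j2.png

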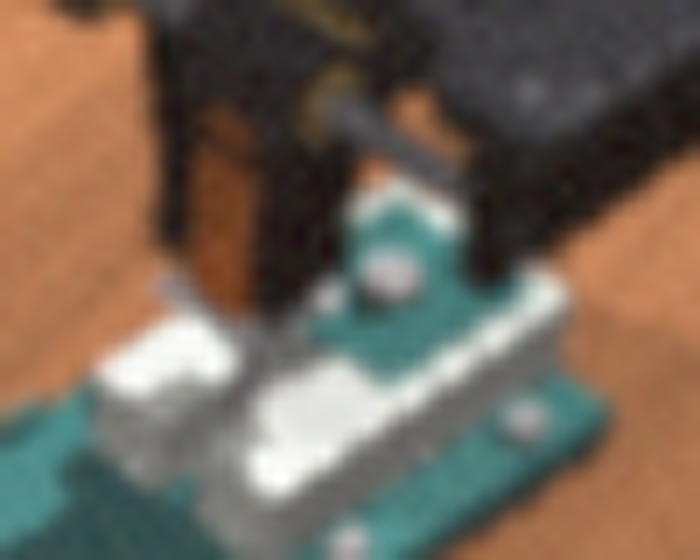

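View pics/j3.png

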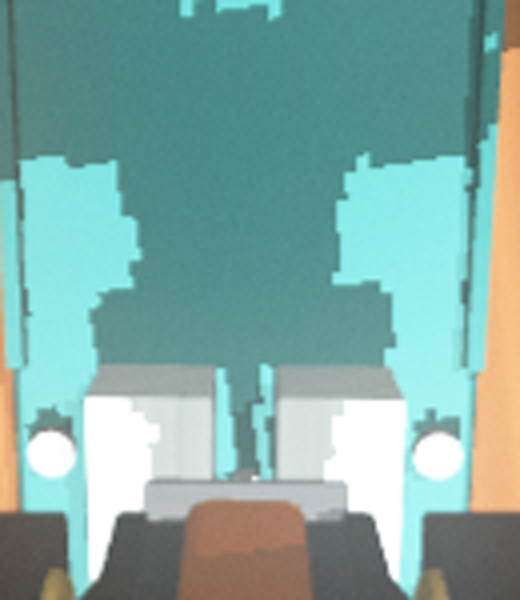

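```bash
python3 -m handwheel '[[[1,0,0,1.5,0],[1,0.1,0,3,0],[1,0.1,0,3.4,0],[1,0.1,0,3.8,0],[1,0.1,0,3.8,0],[1,0.1,0,3.8,0]]]';python3 -c "
from h import *
pick()"
python3 -m handwheel '[[[1,0,0,0.4,0],[1,0,0,0.4,0],[1,0,0,0.4,0]]]';python3 -c "
from h import *
pick()"
```

```text
time: 11.63
ee_pos: [0.5788, 0.0738, 0.0872]
ee_rot: [0.01, -0.655, 0.756, 0.007]
contact_force: [-0.4, 0.6, -0.6]
grip_width: 0.0155
pick axis holder x 16.98 y 0.16 mm, tip x 33.98, tip z above floor 3.37 | F u 0.55 v 0.53 z -0.65 T [-0.07  0.11  0.04] t 11.63 gw 0.0155
time: 11.88
ee_pos: [0.5788, 0.0739, 0.0868]
ee_rot: [0.01, -0.655, 0.756, 0.007]
contact_force: [0.5, 1.2, -0.4]
grip_width: 0.0159
pick axis holder x 17.01 y 0.13 mm, tip x 34.01, tip z above floor 3.04 | F u 1.25 v -0.30 z -0.42 T [-0.04  0.09  0.03] t 11.88 gw 0.0159
```

```bash
python3 -m handwheel '[[[1,0,0,0.5,0],[1,0,0,0.5,0],[1,0,0,0.5,0]]]';python3 -c "
from h import *
pick()"
python3 -m handwheel '[[[1,0,0,0.4,0],[1,0,0,0.4,0],[1,0,0,0.4,0]]]';python3 -c "
from h import *
pick()"
```

```text
time: 12.13
ee_pos: [0.5788, 0.0739, 0.0867]
ee_rot: [0.01, -0.655, 0.756, 0.007]
contact_force: [-1.4, -0.1, 1.9]
grip_width: 0.0158
pick axis holder x 17.03 y 0.08 mm, tip x 34.03, tip z above floor 2.87 | F u -0.30 v 1.37 z 1.92 T [-0.07  0.28  0.02] t 12.13 gw 0.0158
time: 12.38
ee_pos: [0.5789, 0.0739, 0.0864]
ee_rot: [0.01, -0.655, 0.756, 0.007]
contact_force: [-1.7, 0.0, 4.9]
grip_width: 0.0155
pick axis holder x 17.03 y 0.01 mm, tip x 34.03, tip z above floor 2.65 | F u -0.21 v 1.69 z 4.95 T [-0.03  0.6   0.02] t 12.38 gw 0.0155
```

```bash
python3 -m handwheel '[[[1,0,0,-2,0],[1,-0.1,0,-4,0],[1,-0.1,0,-5.3,0],[1,-0.1,0,-5.3,0],[1,-0.1,0,-5.3,0],[1,-0.1,0,-5.3,0]]]';python3 -c "
from h import *
pick();pick();goto(34.8,0,7.5)"
```

```text
time: 12.88
ee_pos: [0.5786, 0.0738, 0.0909]
ee_rot: [0.01, -0.655, 0.756, 0.007]
contact_force: [-0.2, -0.8, -1.7]
grip_width: 0.0154
pick axis holder x 16.93 y 0.34 mm, tip x 33.93, tip z above floor 7.09 | F u -0.86 v 0.04 z -1.70 T [-0.04  0.1  -0.01] t 12.88 gw 0.0154
pick axis holder x 16.93 y 0.34 mm, tip x 33.93, tip z above floor 7.09 | F u -0.86 v 0.04 z -1.70 T [-0.04  0.1  -0.01] t 12.88 gw 0.0154
TCP [0.5786 0.0738 0.0909] yaw -98.21 tilt z [ 0.0056  0.0242 -0.9997] -> shift [-17.9  -0.4   0. ] turn 0.002 t 12.88
```

```bash
python3 -m handwheel '[[[1,-3,-0.3,0,0],[1,-6,-0.3,0,0],[1,-9,-0.3,0,0],[1,-11,-0.3,0,0],[1,-11,-0.3,0,0],[1,-11,-0.3,0,0]]]';python3 -c "
from h import *
pick()"
python3 -m handwheel '[[[1,-2,0,0,0],[1,-4,0,0,0],[1,-6,0,0,0],[1,-7,0,0,0],[1,-7,0,0,0],[1,-7,0,0,0]]]';python3 -c "
from h import *
pick();goto(34.8,0,3.9)"
```

```text
time: 13.38
ee_pos: [0.5806, 0.0849, 0.0914]
ee_rot: [0.01, -0.655, 0.756, 0.007]
contact_force: [0.3, -1.2, -0.9]
grip_width: 0.0157
pick axis holder x 28.19 y -0.02 mm, tip x 45.19, tip z above floor 7.61 | F u -1.16 v -0.51 z -0.91 T [-0.09  0.1   0.02] t 13.38 gw 0.0157
time: 13.88
ee_pos: [0.5816, 0.0917, 0.0916]
ee_rot: [0.01, -0.655, 0.756, 0.007]
contact_force: [0.6, 1.2, 0.0]
grip_width: 0.0155
pick axis holder x 35.06 y -0.04 mm, tip x 52.06, tip z above floor 7.81 | F u 1.23 v -0.39 z 0.04 T [-0.01  0.04  0.02] t 13.88 gw 0.0155
TCP [0.5816 0.0917 0.0916] yaw -98.2 tilt z [ 0.006   0.0242 -0.9997] -> shift [0.4 0.  3.9] turn 0.0023 t 13.88
```

```bash
python3 -m handwheel '[[[1,0,0,1,0],[1,0,0,2,0],[1,0.1,0,3,0],[1,0.1,0,4,0],[1,0.1,0,4,0],[1,0.1,0,4,0]]]';python3 -c "
from h import *
pick()
im=cams.snapshot('scene');cv2.imwrite('pics/k_scene.png',im[:,:,::-1]);im=cams.snapshot('wrist');cv2.imwrite('pics/k_wrist.png',im[:,:,::-1])
pick()"
```

```text
time: 14.38
ee_pos: [0.5815, 0.0915, 0.0875]
ee_rot: [0.01, -0.655, 0.756, 0.007]
contact_force: [0.1, -0.1, -1.9]
grip_width: 0.0156
pick axis holder x 34.88 y -0.02 mm, tip x 51.88, tip z above floor 3.68 | F u -0.04 v -0.13 z -1.90 T [-0.06  0.1   0.03] t 14.38 gw 0.0156
pick axis holder x 34.97 y -0.11 mm, tip x 51.97, tip z above floor 3.82 | F u -0.45 v -0.50 z -0.45 T [ 0.01  0.13 -0.01] t 14.48 gw 0.0153
```

View pics/k_wrist.png

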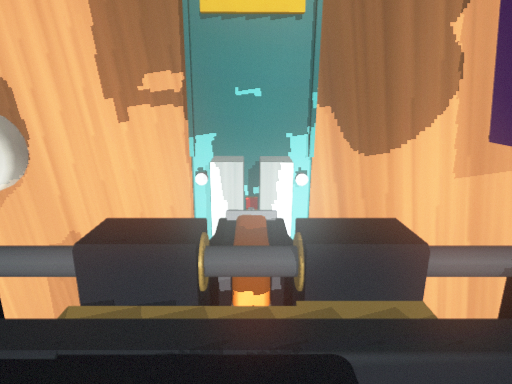

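```bash
python3 -m handwheel '[[[1,0.5,0,0,0],[1,1,0,0,0],[1,1.5,0,0,0],[1,2,0,0,0],[1,2.4,0,0,0],[1,2.8,0,-0.1,0]]]';python3 -c "
from h import *
pick()"
python3 -m handwheel '[[[1,0.3,0,0,0],[1,0.6,0,0,0],[1,0.9,0,0,0],[1,1.2,0,0,0]]]';python3 -c "
from h import *
pick()"
```

```text
time: 14.98
ee_pos: [0.5813, 0.0891, 0.0876]
ee_rot: [0.011, -0.655, 0.756, 0.007]
contact_force: [-0.8, 2.1, -0.1]
grip_width: 0.0153
pick axis holder x 32.40 y -0.11 mm, tip x 49.40, tip z above floor 3.83 | F u 1.95 v 1.05 z -0.13 T [0.66 0.13 0.03] t 14.98 gw 0.0153
time: 15.32
ee_pos: [0.5813, 0.0884, 0.0876]
ee_rot: [0.011, -0.655, 0.756, 0.007]
contact_force: [0.1, 5.7, -1.0]
grip_width: 0.0156
pick axis holder x 31.79 y -0.22 mm, tip x 48.79, tip z above floor 3.85 | F u 5.65 v 0.72 z -1.00 T [1.53 0.12 0.01] t 15.32 gw 0.0156
```

```bash
python3 -m handwheel '[[[1,0.3,0,0,0],[1,0.6,0,0,0],[1,0.9,0,0,0],[1,1.2,0,0,0],[1,1.5,0,0,0]]]';python3 -c "
from h import *
pick()"
python3 -m handwheel '[[[1,0.4,0,0,0],[1,0.8,0,0,0],[1,1.2,0,0,0],[1,1.6,0,-0.05,0],[1,2,0,-0.05,0]]]';python3 -c "
from h import *
pick()"
```

```text
time: 15.73
ee_pos: [0.5811, 0.0863, 0.0877]
ee_rot: [0.011, -0.655, 0.756, 0.007]
contact_force: [1.5, 4.9, -1.4]
grip_width: 0.0156
pick axis holder x 29.66 y -0.37 mm, tip x 46.66, tip z above floor 3.90 | F u 5.02 v -0.74 z -1.38 T [ 1.62 -0.11  0.02] t 15.73 gw 0.0156
time: 16.15
ee_pos: [0.5806, 0.0841, 0.0877]
ee_rot: [0.01, -0.655, 0.756, 0.007]
contact_force: [0.3, 5.2, -1.6]
grip_width: 0.0159
pick axis holder x 27.46 y -0.20 mm, tip x 44.46, tip z above floor 3.86 | F u 5.17 v 0.41 z -1.62 T [ 1.54 -0.19 -0.05] t 16.15 gw 0.0159
```

```bash
python3 -m handwheel '[[[1,1,0,0,0],[1,2,0,-0.05,0],[1,3,0,-0.05,0],[1,4,0,-0.1,0],[1,5,0,-0.1,0],[1,6,0,-0.15,0],[1,7,0,-0.15,0],[1,8,0,-0.2,0],[1,9,0,-0.2,0],[1,9.5,0,-0.2,0]]]';python3 -c "
from h import *
pick();im=cams.snapshot('wrist');cv2.imwrite('pics/l_wrist.png',im[:,:,::-1])"
```

```text
time: 16.98
ee_pos: [0.5792, 0.0746, 0.0876]
ee_rot: [0.01, -0.655, 0.756, 0.007]
contact_force: [0.9, 5.2, -0.8]
grip_width: 0.0156
pick axis holder x 17.85 y -0.14 mm, tip x 34.85, tip z above floor 3.82 | F u 5.30 v -0.12 z -0.77 T [ 1.76 -0.14  0.02] t 16.98 gw 0.0156
```

View pics/l_wrist.png

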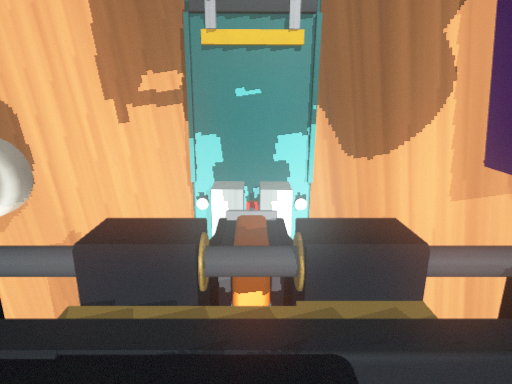

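```bash
python3 -m handwheel '[[[1,1,0,0,0],[1,2,0,-0.05,0],[1,3,0,-0.05,0],[1,4,0,-0.1,0],[1,5,0,-0.1,0],[1,6,0,-0.15,0],[1,7,0,-0.15,0],[1,8,0,-0.2,0],[1,9,0,-0.2,0],[1,10,0,-0.25,0]]]';python3 -c "
from h import *
pick()"; python3 -m handwheel '[[[1,1,0,0,0],[1,2,0,-0.05,0],[1,3,0,-0.05,0],[1,4,0,-0.1,0],[1,4,0,-0.1,0]]]';python3 -c "
from h import *
pick()"
```

```text
time: 17.87
ee_pos: [0.5772, 0.0641, 0.0876]
ee_rot: [0.009, -0.655, 0.756, 0.007]
contact_force: [0.5, -0.1, -0.5]
grip_width: 0.0156
pick axis holder x 7.08 y 0.31 mm, tip x 24.08, tip z above floor 3.76 | F u -0.05 v -0.48 z -0.53 T [0.05 0.04 0.03] t 17.87 gw 0.0156
time: 18.28
ee_pos: [0.5768, 0.0603, 0.0874]
ee_rot: [0.01, -0.654, 0.756, 0.007]
contact_force: [-0.6, 0.6, -1.8]
grip_width: 0.0157
pick axis holder x 3.28 y 0.13 mm, tip x 20.28, tip z above floor 3.63 | F u 0.50 v 0.65 z -1.76 T [-0.06  0.12 -0.04] t 18.28 gw 0.0157
```

```bash
python3 -m handwheel '[[[1,2,0,-0.1,0],[1,5,0,-0.2,0],[1,8,0,-0.25,0],[1,11,0,-0.35,0],[1,14,0,-0.4,0],[1,17,0,-0.5,0],[1,20,0,-0.6,0],[1,23,0,-0.65,0],[1,26,0,-0.75,0],[1,29,0,-0.8,0]]]';python3 -c "
from h import *
pick();im=cams.snapshot('wrist');cv2.imwrite('pics/m_wrist.png',im[:,:,::-1]);im=cams.snapshot('scene');cv2.imwrite('pics/m_scene.png',im[:,:,::-1])
crop('pics/m_scene.png',235,165,100,80,7,'pics/m2.png')"
```

```text
time: 19.12
ee_pos: [0.573, 0.0319, 0.0877]
ee_rot: [0.01, -0.655, 0.756, 0.007]
contact_force: [0.1, 0.8, -1.2]
grip_width: 0.0157
pick axis holder x -25.36 y -0.23 mm, tip x -8.36, tip z above floor 3.85 | F u 0.84 v -0.02 z -1.19 T [ 0.09  0.03 -0.05] t 19.12 gw 0.0157
```

View pics/m_wrist.png

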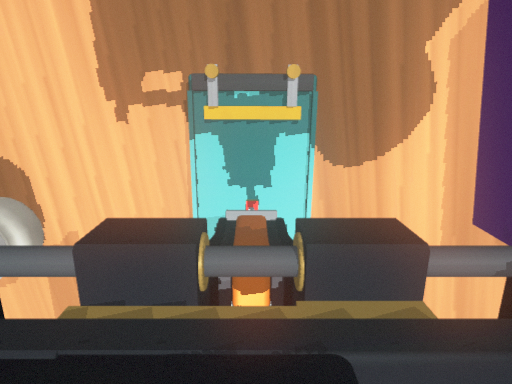

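View pics/m2.png

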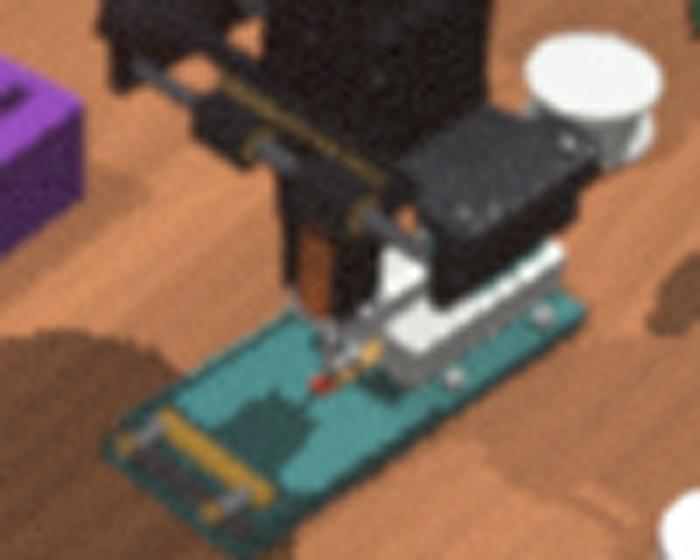

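Run:
```python
from h import *
crop('pics/m_wrist.png',190,60,130,150,4,'pics/m3.png')
c=cam("wrist")
for n,p,z in [("tongue",(251,199.5),.015),("bar",(230,119.5),.012),("bar",(230,119.5),.017),("bar",(280,119.5),.017),("rail back outer",(252,74),.017),("rim end l",(190,75),.016)]:
    X=ray(c,p,z)-OH; print(n,z,round(X@U*1e3,1),round(X@V*1e3,1))
```

```text
tongue 0.015 -30.6 -0.1
bar 0.012 -83.2 -13.6
bar 0.017 -83.6 -13.3
bar 0.017 -83.6 17.8
rail back outer 0.017 -110.4 0.3
rim end l 0.016 -109.8 -37.1
```

View pics/m3.png

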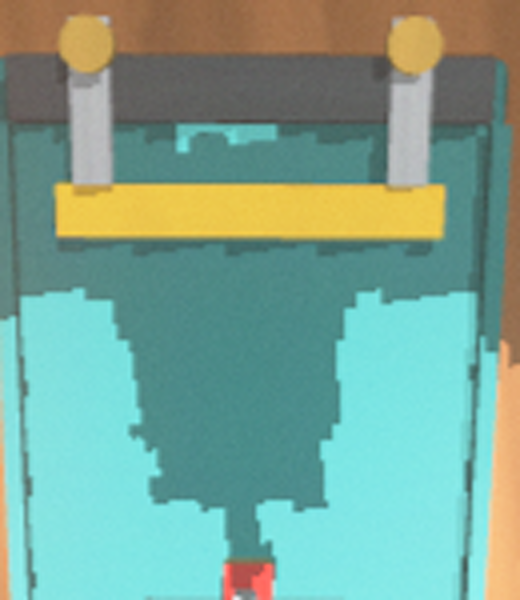

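```bash
python3 -m handwheel '[[[1,3,0,-0.1,0],[1,7,0,-0.2,0],[1,11,0,-0.3,0],[1,15,0,-0.4,0],[1,19,0,-0.5,0],[1,23,0,-0.6,0],[1,27,0,-0.7,0],[1,31,0,-0.8,0],[1,34,0,-0.8,0],[1,36,0,-0.9,0]]]';python3 -c "
from h import *
pick()";python3 -m handwheel '[[[1,2,0,0,0],[1,4,0,-0.1,0],[1,6,0,-0.1,0],[1,8,0,-0.2,0],[1,9,0,-0.2,0],[1,9,0,-0.2,0]]]';python3 - <<'E'
from h import *
pick();c=cam("wrist")
im=cams.snapshot('wrist');cv2.imwrite('pics/n_wrist.png',im[:,:,::-1]);crop('pics/n_wrist.png',190,80,130,150,4,'pics/n3.png')
E
```

```text
time: 20.05
ee_pos: [0.5678, -0.0039, 0.0876]
ee_rot: [0.01, -0.654, 0.756, 0.007]
contact_force: [-0.8, 0.8, -0.7]
grip_width: 0.0158
pick axis holder x -61.53 y -0.24 mm, tip x -44.53, tip z above floor 3.80 | F u 0.66 v 0.93 z -0.74 T [0.01 0.06 0.  ] t 20.05 gw 0.0158
time: 20.55
ee_pos: [0.5665, -0.0126, 0.0876]
ee_rot: [0.01, -0.655, 0.756, 0.007]
contact_force: [-0.5, -0.2, -0.5]
grip_width: 0.0154
pick axis holder x -70.29 y -0.26 mm, tip x -53.29, tip z above floor 3.81 | F u -0.28 v 0.47 z -0.53 T [-0.02  0.16 -0.02] t 20.55 gw 0.0154
```

View pics/n3.png

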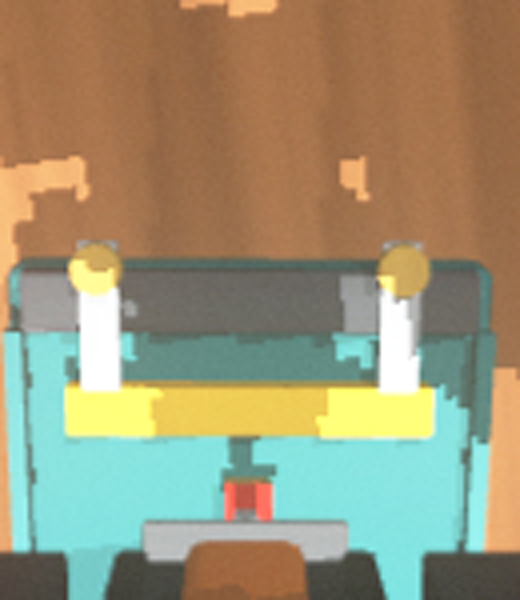

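```bash
python3 -m handwheel '[[[1,1,0,0,0],[1,2,0,0,0],[1,3,0,-0.1,0],[1,4,0,-0.1,0],[1,5,0,-0.1,0],[1,5.5,0,-0.1,0],[1,5.5,0,-0.1,0]]]';python3 -c "
from h import *
pick()";python3 -m handwheel '[[[1,0.4,0,0,0],[1,0.8,0,0,0],[1,1.2,0,0,0]]]';python3 -c "
from h import *
pick()"
```

```text
time: 21.18
ee_pos: [0.5658, -0.0179, 0.0876]
ee_rot: [0.01, -0.655, 0.756, 0.007]
contact_force: [-1.3, 0.7, -1.0]
grip_width: 0.0155
pick axis holder x -75.69 y -0.31 mm, tip x -58.69, tip z above floor 3.81 | F u 0.54 v 1.41 z -0.98 T [-0.04  0.1  -0.01] t 21.18 gw 0.0155
time: 21.43
ee_pos: [0.5657, -0.019, 0.0876]
ee_rot: [0.01, -0.655, 0.756, 0.007]
contact_force: [0.8, 0.6, -0.3]
grip_width: 0.0156
pick axis holder x -76.72 y -0.34 mm, tip x -59.72, tip z above floor 3.77 | F u 0.67 v -0.69 z -0.26 T [ 0.11  0.08 -0.01] t 21.43 gw 0.0156
```

```bash
python3 -m handwheel '[[[1,0.3,0,0,0],[1,0.6,0,0,0],[1,0.6,0,0,0]]]';python3 -c "
from h import *
pick()";python3 -m handwheel '[[[1,0.3,0,0,0],[1,0.5,0,0,0],[1,0.5,0,0,0]]]';python3 -c "
from h import *
pick()"
```

```text
time: 21.68
ee_pos: [0.5656, -0.0196, 0.0875]
ee_rot: [0.01, -0.655, 0.756, 0.007]
contact_force: [0.1, -0.1, -0.7]
grip_width: 0.0155
pick axis holder x -77.41 y -0.33 mm, tip x -60.41, tip z above floor 3.75 | F u -0.09 v -0.13 z -0.67 T [0.04 0.11 0.02] t 21.68 gw 0.0155
time: 21.93
ee_pos: [0.5655, -0.0201, 0.0875]
ee_rot: [0.01, -0.655, 0.756, 0.007]
contact_force: [-0.2, 0.6, -0.3]
grip_width: 0.0157
pick axis holder x -77.89 y -0.31 mm, tip x -60.89, tip z above floor 3.72 | F u 0.54 v 0.32 z -0.30 T [0.06 0.1  0.02] t 21.93 gw 0.0157
```

```bash
python3 -m handwheel '[[[1,0.3,0,0,0],[1,0.5,0,0,0],[1,0.5,0,0,0]]]';python3 -c "
from h import *
pick()";python3 -m handwheel '[[[1,0.3,0,0,0],[1,0.4,0,0,0],[1,0.4,0,0,0]]]';python3 -c "
from h import *
pick()"
```

```text
time: 22.18
ee_pos: [0.5654, -0.0206, 0.0875]
ee_rot: [0.01, -0.655, 0.756, 0.007]
contact_force: [0.0, 0.1, -0.3]
grip_width: 0.0153
pick axis holder x -78.41 y -0.33 mm, tip x -61.41, tip z above floor 3.70 | F u 0.07 v 0.00 z -0.28 T [ 0.05  0.06 -0.  ] t 22.18 gw 0.0153
time: 22.43
ee_pos: [0.5653, -0.021, 0.0875]
ee_rot: [0.01, -0.655, 0.756, 0.007]
contact_force: [-0.2, -0.1, -0.0]
grip_width: 0.0159
pick axis holder x -78.79 y -0.30 mm, tip x -61.79, tip z above floor 3.70 | F u -0.15 v 0.19 z -0.01 T [0.07 0.05 0.01] t 22.43 gw 0.0159
```

```bash
python3 -m handwheel '[[[1,0.3,0,0,0],[1,0.5,0,0,0],[1,0.5,0,0,0]]]';python3 -c "
from h import *
pick()";python3 -m handwheel '[[[1,0.3,0,0,0],[1,0.5,0,0,0],[1,0.5,0,0,0]]]';python3 -c "
from h import *
pick();im=cams.snapshot('wrist');cv2.imwrite('pics/p_wrist.png',im[:,:,::-1]);crop('pics/p_wrist.png',190,80,130,150,4,'pics/p3.png')"
```

```text
time: 22.68
ee_pos: [0.5653, -0.0215, 0.0875]
ee_rot: [0.01, -0.655, 0.756, 0.007]
contact_force: [0.8, 0.5, -0.8]
grip_width: 0.0157
pick axis holder x -79.32 y -0.30 mm, tip x -62.32, tip z above floor 3.67 | F u 0.60 v -0.70 z -0.76 T [0.1  0.06 0.02] t 22.68 gw 0.0157
time: 22.93
ee_pos: [0.5653, -0.0218, 0.0875]
ee_rot: [0.01, -0.655, 0.756, 0.007]
contact_force: [0.5, 1.7, -0.9]
grip_width: 0.0157
pick axis holder x -79.56 y -0.35 mm, tip x -62.56, tip z above floor 3.65 | F u 1.80 v -0.25 z -0.88 T [ 0.47  0.07 -0.02] t 22.93 gw 0.0157
```

View pics/p3.png

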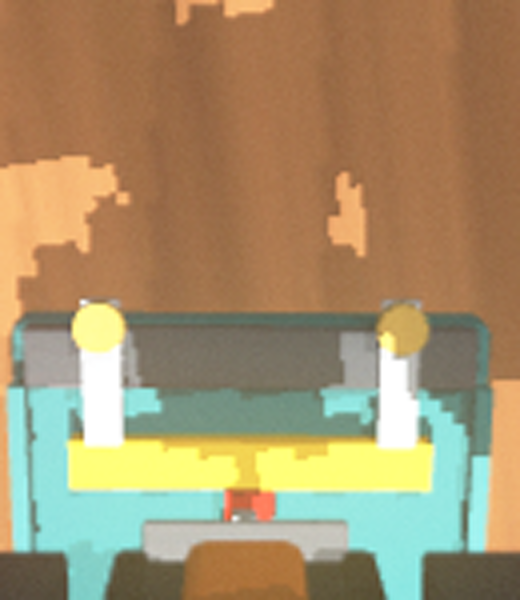

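The picture shows the red tongue touching the yellow bar at about (250,490). The wrist torque has risen to match roughly 1.6 N, so I'm easing up to about 4 N.

```bash
python3 -m handwheel '[[[1,0.2,0,0,0],[1,0.4,0,0,0],[1,0.4,0,0,0]]]';python3 -c "
from h import *
pick()"
```

```text
time: 23.23
ee_pos: [0.5654, -0.022, 0.0875]
ee_rot: [0.011, -0.655, 0.756, 0.007]
contact_force: [1.3, 3.0, -0.9]
grip_width: 0.016
pick axis holder x -79.78 y -0.55 mm, tip x -62.78, tip z above floor 3.71 | F u 3.17 v -0.85 z -0.89 T [1.04 0.01 0.01] t 23.23 gw 0.0160
```

```bash
python3 -m handwheel '[[[1,0.2,0,0,0],[1,0.2,0,0,0],[1,0.2,0,0,0],[1,0.2,0,0,0]]]';python3 -c "
from h import *
pick()";python3 -m handwheel '[[[1,0,0,0,0],[1,0,0,0,0],[1,0,0,0,0],[1,0,0,0,0],[1,0,0,0,0],[1,0,0,0,0],[1,0,0,0,0],[1,0,0,0,0],[1,0,0,0,0],[1,0,0,0,0]]]';python3 -c "
from h import *
pick()"
```

```text
time: 23.57
ee_pos: [0.5654, -0.0222, 0.0876]
ee_rot: [0.011, -0.655, 0.756, 0.007]
contact_force: [1.0, 4.8, -1.0]
grip_width: 0.0162
pick axis holder x -80.01 y -0.58 mm, tip x -63.01, tip z above floor 3.78 | F u 4.89 v -0.27 z -0.95 T [ 1.55 -0.18  0.04] t 23.57 gw 0.0162
time: 24.4
ee_pos: [0.5654, -0.0223, 0.0876]
ee_rot: [0.011, -0.655, 0.756, 0.007]
contact_force: [-0.2, 5.4, 0.3]
grip_width: 0.0155
pick axis holder x -80.08 y -0.53 mm, tip x -63.08, tip z above floor 3.75 | F u 5.29 v 0.93 z 0.25 T [ 1.82 -0.16  0.03] t 24.40 gw 0.0155
```

```bash
python3 -m handwheel '[[[1,-0.5,0,0,0],[1,-1,0,0,0],[1,-2,0,0,0],[1,-3,0,0,0],[1,-4.5,0,0,0],[1,-4.5,0,0,0],[1,-4.5,0,0,0]]]';python3 -c "
from h import *
pick()";python3 -m handwheel '[[[1,0,0,-1,0],[1,0,0,-3,0],[1,-0.2,0,-7,0],[1,-0.4,0,-15,0],[1,-0.7,0,-30,0],[1,-1.2,0,-50,0],[1,-1.7,0,-70,0],[1,-2,0,-80,0],[1,-2,0,-80,0]]]';python3 - <<'E'
from h import *
pick()
S=np.array([.5525,-.2597]);a=np.radians(77.5);u=np.array([np.cos(a),np.sin(a)])
X=S-u*.001; go(X[0],X[1],.165,257.5)
for n in ("top","scene","wrist"):
    im=cams.snapshot(n);cv2.imwrite(f"pics/q_{n}.png",im[:,:,::-1])
crop("pics/q_scene.png",235,165,100,80,7,"pics/q2.png")
E
```

```text
time: 24.98
ee_pos: [0.5654, -0.0184, 0.0874]
ee_rot: [0.01, -0.655, 0.756, 0.007]
contact_force: [0.5, -0.2, -1.2]
grip_width: 0.0156
pick axis holder x -76.23 y -0.02 mm, tip x -59.23, tip z above floor 3.60 | F u -0.14 v -0.49 z -1.19 T [-0.02  0.08 -0.04] t 24.98 gw 0.0156
time: 25.73
ee_pos: [0.5672, -0.0178, 0.1709]
ee_rot: [0.013, -0.655, 0.756, 0.005]
contact_force: [1.6, 0.7, 0.3]
grip_width: 0.0154
pick axis holder x -75.39 y -1.73 mm, tip x -58.39, tip z above floor 87.14 | F u 0.89 v -1.46 z 0.26 T [-0.06  0.07 -0.  ] t 25.73 gw 0.0154
TCP [ 0.5672 -0.0178  0.1709] yaw -98.17 tilt z [ 0.0126  0.0252 -0.9996] -> shift [242.6 -19.7  -0.4] turn 0.0756 t 25.73
```

View pics/q2.png

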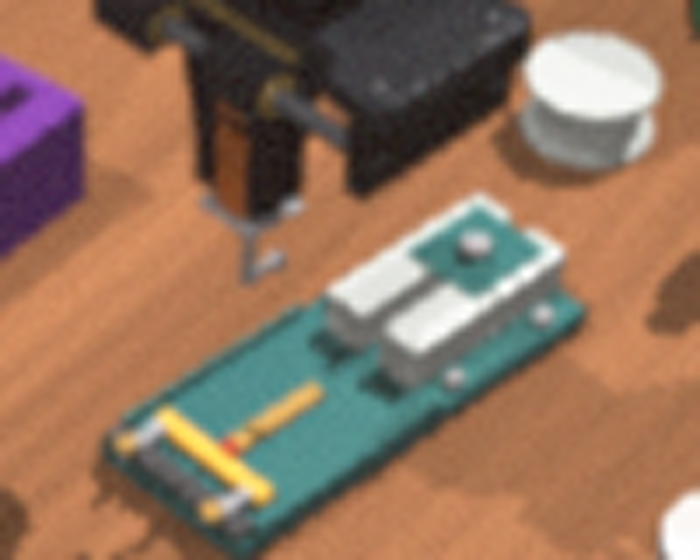

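View pics/q_wrist.png

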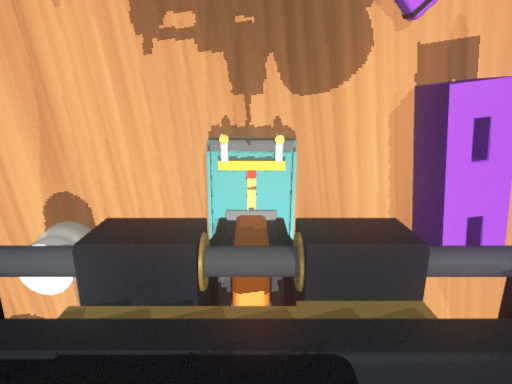

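```bash
python3 -m handwheel '[[[1,20,-2,0,0.02],[1,60,-5,0,0.05],[1,100,-8,0,0.075],[1,140,-11,0,0.075],[1,180,-15,0,0.075],[1,215,-18,0,0.075],[1,235,-19,0,0.075],[1,242.6,-19.7,-0.4,0.075],[1,242.6,-19.7,-0.4,0.075],[1,242.6,-19.7,-0.4,0.075]]]';python3 -m handwheel '[[[1,0,0,0,0],[1,0,0,0,0],[1,0,0,0,0]]]';python3 - <<'E'
from h import *
S=np.array([.5525,-.2597]);a=np.radians(77.5);u=np.array([np.cos(a),np.sin(a)])
X=S-u*.001; go(X[0],X[1],.135,257.5);go(X[0],X[1],.135,257.5)
for n in ("scene","wrist"):
    im=cams.snapshot(n);cv2.imwrite(f"pics/r_{n}.png",im[:,:,::-1])
crop("pics/r_scene.png",145,220,100,80,7,"pics/r2.png")
E
```

```text
time: 26.72
ee_pos: [0.5499, -0.2606, 0.1608]
ee_rot: [0.009, -0.626, 0.78, 0.009]
contact_force: [-0.5, 0.8, -0.6]
grip_width: 0.0156
time: 26.97
ee_pos: [0.5507, -0.2597, 0.1621]
ee_rot: [0.01, -0.627, 0.779, 0.008]
contact_force: [-0.2, -0.8, -0.4]
grip_width: 0.0155
TCP [ 0.5507 -0.2597  0.1621] yaw -102.4 tilt z [ 0.0061  0.0243 -0.9997] -> shift [ 1.3 -1.7 27.1] turn 0.0017 t 26.97
TCP [ 0.5507 -0.2597  0.1621] yaw -102.4 tilt z [ 0.0061  0.0243 -0.9997] -> shift [ 1.3 -1.7 27.1] turn 0.0017 t 26.97
```

View pics/r2.png

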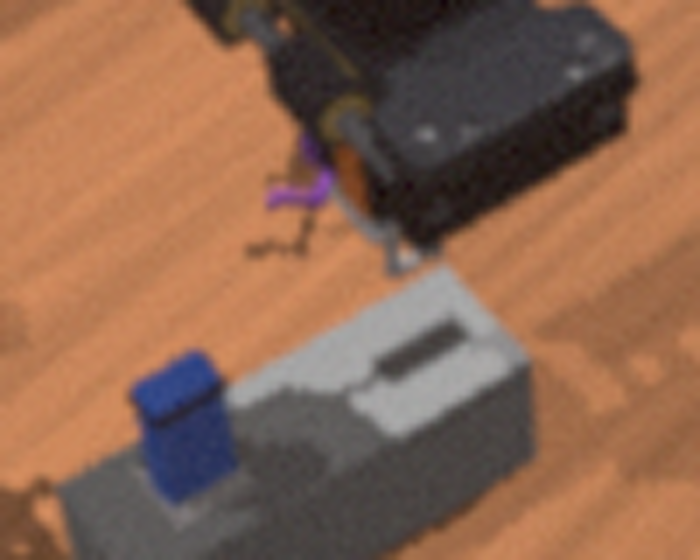

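View pics/r_wrist.png

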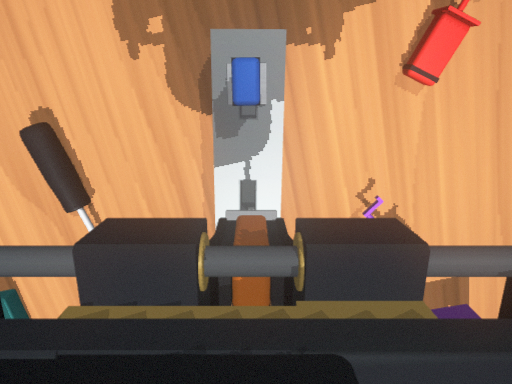

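```bash
python3 -m handwheel '[[[1,1.3,-1.7,10,0.002],[1,1.3,-1.7,20,0.002],[1,1.3,-1.7,27,0.002],[1,1.3,-1.7,27,0.002],[1,1.3,-1.7,27,0.002],[1,1.3,-1.7,27,0.002]]]';python3 - <<'E'
from h import *
S=np.array([.5525,-.2597]);a=np.radians(77.5);u=np.array([np.cos(a),np.sin(a)])
X=S-u*.001; go(X[0],X[1],.115,257.5)
im=cams.snapshot("wrist");cv2.imwrite(f"pics/s_wrist.png",im[:,:,::-1])
go(X[0],X[1],.115,257.5)
crop("pics/s_wrist.png",190,90,130,150,4,"pics/s3.png")
E
```

```text
time: 27.57
ee_pos: [0.5521, -0.2621, 0.1349]
ee_rot: [0.01, -0.625, 0.78, 0.008]
contact_force: [0.3, 0.1, -0.9]
grip_width: 0.0155
TCP [ 0.5521 -0.2621  0.1349] yaw -102.62 tilt z [ 0.0058  0.024  -0.9997] -> shift [-0.9  0.1 19.9] turn -0.0021 t 27.57
TCP [ 0.5523 -0.2621  0.1352] yaw -102.62 tilt z [ 0.0066  0.0239 -0.9997] -> shift [-0.9  0.3 20.2] turn -0.002 t 27.62
```

View pics/s3.png

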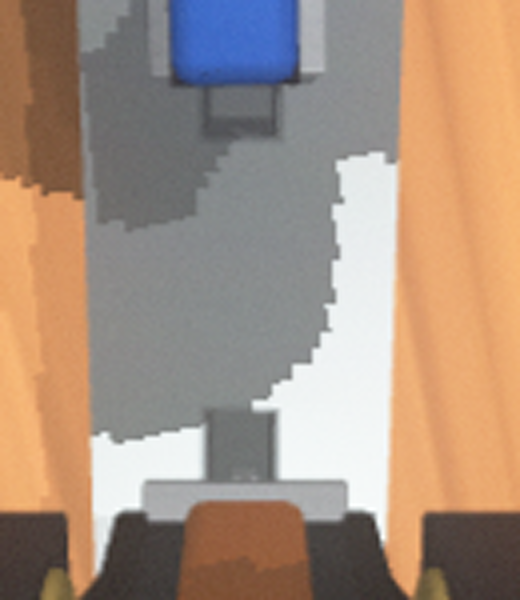

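```bash
python3 -m handwheel '[[[1,-0.7,-0.4,5,0],[1,-0.7,-0.4,10,0],[1,-0.7,-0.4,15,0],[1,-0.7,-0.4,20,0],[1,-0.7,-0.4,20,0]]]';python3 - <<'E'
from h import *
S=np.array([.5525,-.2597]);a=np.radians(77.5);u=np.array([np.cos(a),np.sin(a)])
X=S-u*.001; pick();go(X[0],X[1],.0885,257.5)
E
```

```text
time: 28.03
ee_pos: [0.5517, -0.2605, 0.1134]
ee_rot: [0.009, -0.625, 0.781, 0.009]
contact_force: [-0.0, 0.3, -0.8]
grip_width: 0.0157
pick axis holder x -317.78 y -21.55 mm, tip x -300.78, tip z above floor 29.61 | F u 0.29 v 0.09 z -0.82 T [-0.04  0.05 -0.01] t 28.03 gw 0.0157
TCP [ 0.5517 -0.2605  0.1134] yaw -102.64 tilt z [ 0.0033  0.0251 -0.9997] -> shift [ 0.6 -0.6 24.9] turn -0.0025 t 28.03
```

```bash
python3 -m handwheel '[[[1,0.2,-0.3,5,0],[1,0.4,-0.3,11,0],[1,0.5,-0.3,17,0],[1,0.6,-0.3,22,0],[1,0.6,-0.3,25,0],[1,0.6,-0.3,25,0],[1,0.6,-0.3,25,0]]]';python3 - <<'E'
from h import *
S=np.array([.5525,-.2597]);a=np.radians(77.5);u=np.array([np.cos(a),np.sin(a)])
X=S-u*.001; pick();go(X[0],X[1],.0858,257.5)
E
```

```text
time: 28.62
ee_pos: [0.5529, -0.2609, 0.0898]
ee_rot: [0.01, -0.625, 0.78, 0.008]
contact_force: [-0.4, -0.2, -0.2]
grip_width: 0.016
pick axis holder x -317.96 y -22.77 mm, tip x -300.96, tip z above floor 5.99 | F u -0.26 v 0.35 z -0.21 T [-0.03  0.05  0.04] t 28.62 gw 0.0160
TCP [ 0.5529 -0.2609  0.0898] yaw -102.62 tilt z [ 0.0056  0.0242 -0.9997] -> shift [0.  0.7 4. ] turn -0.002 t 28.62
```

```bash
python3 -m handwheel '[[[1,0,0.5,1.5,0],[1,0,0.5,3,0],[1,0.1,0.5,3.6,0],[1,0.1,0.5,3.6,0],[1,0.1,0.5,3.6,0]]]';python3 -c "
from h import *
pick()";python3 -m handwheel '[[[1,0,0,0.4,0],[1,0,0,0.4,0],[1,0,0,0.4,0]]]';python3 -c "
from h import *
pick()"
```

```text
time: 29.03
ee_pos: [0.5525, -0.2608, 0.0865]
ee_rot: [0.01, -0.625, 0.781, 0.008]
contact_force: [-0.7, -0.8, -0.8]
grip_width: 0.0155
pick axis holder x -317.92 y -22.33 mm, tip x -300.92, tip z above floor 2.68 | F u -0.93 v 0.60 z -0.84 T [ 0.02  0.06 -0.01] t 29.03 gw 0.0155
time: 29.28
ee_pos: [0.5525, -0.2608, 0.086]
ee_rot: [0.01, -0.625, 0.78, 0.008]
contact_force: [-0.2, -0.2, -1.1]
grip_width: 0.0157
pick axis holder x -317.90 y -22.32 mm, tip x -300.90, tip z above floor 2.23 | F u -0.21 v 0.21 z -1.06 T [-0.08  0.1  -0.05] t 29.28 gw 0.0157
```

```bash
python3 -m handwheel '[[[1,0,0,0.4,0],[1,0,0,0.4,0],[1,0,0,0.4,0]]]';python3 -c "
from h import *
pick()"
```

```text
time: 29.53
ee_pos: [0.5525, -0.2608, 0.0858]
ee_rot: [0.01, -0.625, 0.78, 0.007]
contact_force: [0.4, 0.3, 0.0]
grip_width: 0.0154
pick axis holder x -317.91 y -22.38 mm, tip x -300.91, tip z above floor 2.03 | F u 0.31 v -0.34 z 0.03 T [0.02 0.2  0.  ] t 29.53 gw 0.0154
```

```bash
python3 -m handwheel '[[[0.75,0,0,0,0],[0.7,0,0,0,0],[0.6,0,0,0,0],[0.3,0,0,0,0],[0,0,0,0,0],[0,0,0,0,0],[0,0,0,0,0],[0,0,0,0,0],[0,0,0,0,0],[0,0,0,0,0]]]';python3 - <<'E'
from h import *
im=cams.snapshot("wrist");cv2.imwrite(f"pics/t_wrist.png",im[:,:,::-1]);pick()
E
```

```text
time: 30.37
ee_pos: [0.5525, -0.2608, 0.0856]
ee_rot: [0.01, -0.625, 0.78, 0.008]
contact_force: [-0.8, 0.8, 0.3]
grip_width: 0.0716
pick axis holder x -317.86 y -22.30 mm, tip x -300.86, tip z above floor 1.79 | F u -0.29 v 0.27 z -0.58 T [-0.08  0.06 -0.02] t 30.42 gw 0.0761
```

View pics/t_wrist.png

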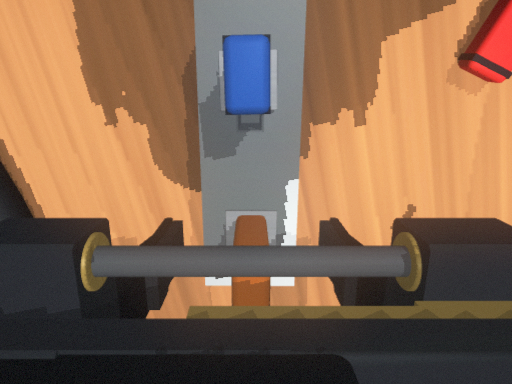

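The pick stands free between the open fingers at about (251,255), so I'm retreating straight up.

```bash
python3 -m handwheel '[[[0,-0.2,0,-8,0],[0,-0.7,0,-30,0],[0,-1.5,0,-60,0],[0,-2.3,0,-95,0],[0,-3,0,-125,0],[0,-3,0,-125,0],[0,-3,0,-125,0]]]';python3 - <<'E'
from h import *
o=readout.get_obs();print(list(map(float,o["ee_pos"])),list(map(float,o["ee_rot"])),o["time"])
for n in ("top","scene","wrist"):
    im=cams.snapshot(n);cv2.imwrite(f"pics/u_{n}.png",im[:,:,::-1])
crop("pics/u_wrist.png",190,60,130,190,4,"pics/u1.png")
cv2.imwrite("pics/u1.png",cv2.rotate(cv2.imread("pics/u1.png"),cv2.ROTATE_90_CLOCKWISE))
crop("pics/u_scene.png",145,185,180,130,4,"pics/u2.png")
E
```

```text
time: 31.0
ee_pos: [0.5534, -0.2611, 0.2138]
ee_rot: [0.012, -0.625, 0.78, 0.005]
contact_force: [0.3, 0.6, -0.5]
grip_width: 0.0869
[0.5533937969548037, -0.26108188187965303, 0.21377309050006812] [0.011828814093419935, -0.6250772906187247, 0.7804553966325617, 0.005275772645627516] 31.0
```

View pics/u1.png

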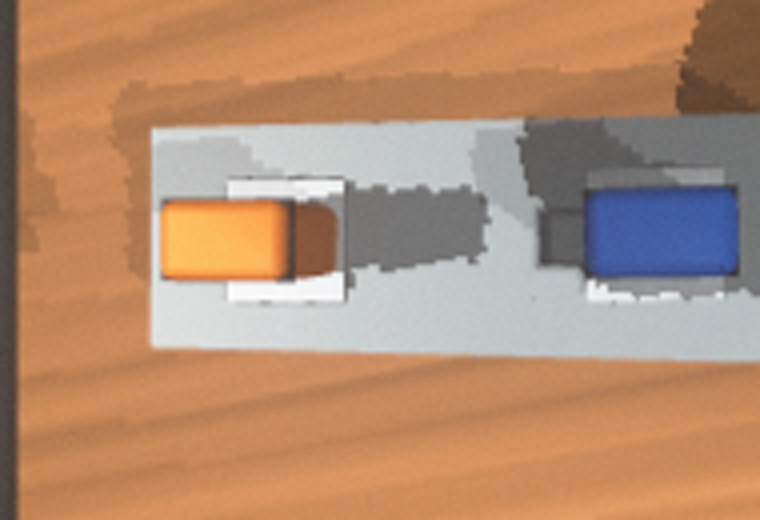

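View pics/u2.png

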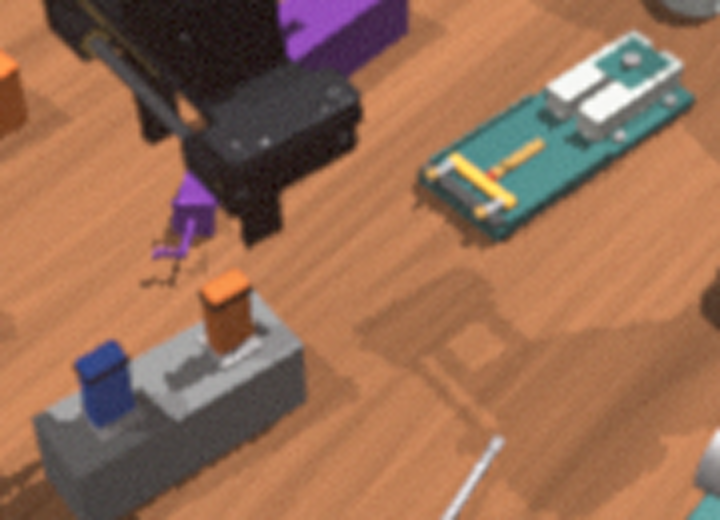

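View pics/u_top.png

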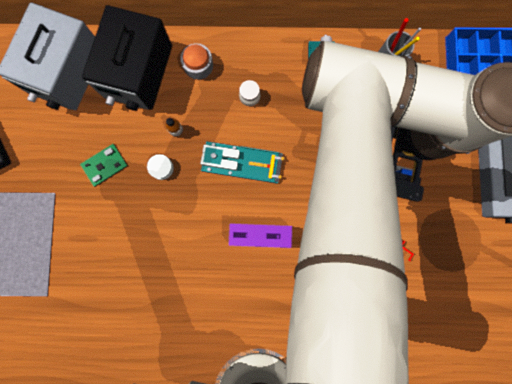

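```bash
python3 -c "
from station import workorder
print(workorder.job_done())"
```

```text
the job is handed in; nothing more can be done
None
```

I drew the key out with the hooked pick onto the apron until its tongue met the yellow bar. I held it there with a steady pull, put the pick back in its own socket, and handed the job in at about 31 s. The hand-in gives no verdict, so this rests on my own checks.

- **Drawing the key:** it took about 5 N while the shoe pinched it and almost nothing afterwards. The pick touched down on the key once at about 5 N, on purpose, to find its height.
- **At the bar:** the pull read 3 to 5.5 N for a little over a second. The wrist torque suggested it had crept up to about 6 N by the end, against the limit of 8 N.
- **Last pictures:** the key lies straight along the centre line, against the bar and clear of the slot. The pick stands upright with its flange down, within about 1 mm of where it started. The scribe looks unmoved, and so do the other things that show. The arm hid the screwdriver in the last top picture, and only its tip shows in the side view. The gripper was open and about 130 mm above the pick's resting height.

**What disagreed:**
- **Gripper tilt:** my first turn ran the last joint to its limit. That left the gripper tilted about 1.4 degrees for the rest of the job. It was nearly all about the line across the jaws, so it did no harm.
- **Bar position:** I felt the bar about 1 mm later than the pictures predicted, probably because the pick had turned slightly in the grip.

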